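# Lock the cradle strap with its clevis pin and spring cotter

### The arm

A 6-joint arm with a two-finger parallel gripper is mounted at the origin on a cart in front of the work surface, level with it; the furniture and walls round the work are solid. World frame = base frame: x ahead of the robot, y to its left, z up, the work surface at z = 0. Lengths are in m, angles in rad, forces in N, time in s.
With the tool pointing down it reaches from about 0.275 to 0.725 m from the base axis. Payload 15.9 kg.
Tool frame: the origin (TCP) lies at the very end of the fingers, on their centre line; the grasp point (between the pads) lies 19 mm behind it; y points along the fingers, z is the direction in which the jaws open and shut, and the axes are right-handed (so a half turn about y gives the same grasp; the last joint's range is limited). The gripper opens to 85 mm and grips with 20 to 120 N. Pads are 22 mm wide; open, the fingers measure 114 mm over their backs; the gripper's body (76 mm by 85 mm) begins 54 mm behind the grasp point. The pads swing forward as they close: fully open they stand 13 mm farther back than shut.
Start: joints at [-1.336, 0.213, -0.034, 1.323, 0, 1.571], TCP at [0.116, -0.486, 0.231] pointing down, gripper open.
Joint ranges: [-2.98, 2.98], [-0.74, 1.72], [-1.14, 1.35], [-2.1, 2.04], [-1.57, 1.44], [-3.14, 3.14]. Speed limits (rad/s): [1.89, 1.89, 2.39, 2.57, 3.14, 3.14].

### API

Orientations are given as a rotation vector (axis times angle).
In Python, from workcell import bot gives the robot as it stands.
- The arm moves only by the tool servo_tool, never from a script. Its argument "moves" is a list of rows, each a list of 7 numbers: the closure, from 0 (fully open) to 1 (shut), then the shift along the tool's x, y, z as a fraction of full scale, then the turn, a rotation vector about the tool's x, y, z as a fraction of full scale. In form: [[grip, x, y, z, ax, ay, az], ...]. A call has 1 to 12 rows; each row is the pose to reach, as a shift and turn from the pose measured when the call began, along the tool's axes at that moment; what a row does not reach only later rows make up. Full scale, the value 1, is 0.5 m for a shift and 90 degrees for a turn. A row lasts 1/8 s, in which the tool goes at most 62.5 mm and 10.7 degrees, less where a joint would pass 70% of its speed; a pose out of reach is approached as far as the arm can. A call with a number of a shift or a turn outside -1 to 1 is refused whole. A call with a gripper value outside its range is refused whole. The fingers move at their own pace and stop on an object; "grip_force" is the grip in N (left out, the last holds). Time passes only in rows, so rows that repeat a pose let the fingers close. It gives the time, the measured TCP pose, the force and the opening at its end, in the units of the state.
- bot.sense(): the state, without advancing time (a new reading comes with each control period).
- bot.read_camera(name): name is "scene" or "top"; returns a dict with "img" (384x512x3 uint8, red, green, blue), "fx", "fy", "cx", "cy" (pixels), "R" (3x3) and "t" (3): a world point X has camera coordinates R X + t. Camera axes: x right, y down, z forward; pixel columns grow to the right and rows downward; lengths in m; the calibration is good to about 2 mm. A picture is of the moment at which its call begins. There is no depth.
- bot.sign_off(): hands the job in, once; it reports no verdict.
Trained networks look in the newest picture that a camera, given by its name, has taken for a name from the list of things; names that differ only in an ending like _2 or _b are one class to them, and where a whole thing is asked for, a point or a joint stands for the part that bears it (a point fixed in the world has none). Each returns a list of dicts, best first, with "p" (0 to 1); they miss things now and then, are a little off and sometimes report something else, mostly with a low value. They report only what shows in the picture. A call takes as long as a camera call. They do not tell look-alikes from the thing itself.
- bot.masks_of(camera, label): "region" (384x512 bool, what is visible of it) and "point" ([row, column] in pixels, amid what is visible of it).
- bot.pinpoint(camera, label): "point" ([row, column] in pixels: a listed point, or the origin of a listed thing).
The state is a dict: "t": time; "joint_positions": joint angles; "qvel": joint speeds; "joint_efforts": joint torques, N m; "ee_pos": TCP position; "tcp_rot": TCP orientation; "contact_force": force on the tool from outside, world axes, zero at the start; "torque": the same for the moment, N m; "width": finger opening in m.
Only numpy, scipy, OpenCV 4.12 (cv2) and the standard library are available. Lean on these libraries where they do the work, as an engineer would, in place of code of your own. Each camera call takes 0.05 s, during which the arm holds its last target.

### The job

Push the clevis pin of the strap cradle fully home without ramming it, so that its head sits against the bracket and its cross hole comes out on the far side. Then take the spring cotter out of its wooden block and push its straight leg down through the cross hole, with the bow square across the pin, until the bow snaps over and the pin lies in its hollow, and no further: the pin may have turned, so feel for the mouth of the hole, draw the hole upright and never force the leg (40 N is too much). Let go of the cotter, and leave the tin, the brown block and the white turned part where they stand.

Things in the scene. Friction and masses are not known exactly. Their poses are not given: they have to be found in the camera images.
- clevis_pin (a joint): travel of the steel clevis pin along its own axis, m: 0 = fully home (a hard stop: head against the bracket), negative = pulled out towards the robot by that much (up to 0.030). It slides with about 5 N of friction. It can also turn about its own axis, stiffly (about 5 to 6 N at its surface); that turn is not given. Pushing it with over 40 N is too much.
- pin_head (a point): centre of the outer face of the pin's round head (diameter 32 mm, 8 mm thick; the pin behind it is 22 mm), 78 mm above the bench. x axis: along the pin, the way it is pushed (away from the robot); z up. It travels with the pin. Nothing stands in front of the head.
- cross_hole (a point): middle of the pin's 9 mm cross hole, on the pin's axis, 61 mm beyond the head's outer face, 78 mm above the bench. x along the pin; y, z stay level and upright though the pin turns. Pin home: 9 mm beyond the far cheek of the bracket (two dark steel cheeks, tops 98 mm above the bench), -y and +y sides free; pulled out, the hole is hidden in the bracket.
- hole_crest (a point): point on the pin's crest (its highest line), 11 mm above cross_hole. The hole's upper mouth need not be here: the pin may have turned up to 0.75 rad either way, so the mouth lies up to 7.5 mm along +y or -y of this point (x is right; the round pin falls away there by up to 3 mm) and must be felt for, or seen. A leg 3 or 4 mm inside the mouth can draw it back to the crest, and the hole upright.
- cotter_grip (a point): point to grip: on the flat black grip at the top of the spring cotter, 24 mm above the grip's lower edge and 20 mm below its top. The grip is 14 mm thick (local x), 26 mm wide (y), 44 mm high (z); pinch its two broad faces, fingers closing along local x. On the straight leg's axis, 102 mm above the leg's foot. The cotter weighs about 90 g.
- cotter_seat (a point): point on the leg's axis 70 mm below cotter_grip, 32 mm above the foot, level with the middle of the bow's hollow: seated, it lies at cross_hole. The bow is a sprung arm of 7 mm wire beside the leg on local -y, hinged at the coil 36 mm above this point. More than 5 mm too deep, the pin begins to spread the bow again and to leave the hollow.
- bow_throat (a point): inner face of the bow's throat, 11 mm below cotter_seat and 6 mm from the leg's axis; it must spring out over the pin's 11 mm radius. It meets the pin with cotter_seat about 21 mm above the pin's axis, takes a push of 5 to 15 N to ride over, and snaps with cotter_seat about 8 mm above it: the bow then draws the cotter down by itself, and resists again once seated.
- cotter_tip (a point): foot of the straight leg (7 mm wire, flat end with a 1 mm chamfer to 6.2 mm) on its axis, 102 mm below cotter_grip. The cotter starts upright, hanging in the slot of the wooden block by its grip, whose lower edge rests on the block's top 88 mm above the bench; foot 10 mm above the bench. Its x axis is the block's x.
- block_holder: wooden parking block, fixed, 46 (x) x 60 (y) mm, 88 mm high, with a slot 8.5 mm (x) by 28 mm (y), 82 mm deep, in which the cotter hangs with 1 to 3 mm of play. Origin under its centre.
- cradle: the cradle, fixed: plywood board 110 (x) x 225 (y) mm with steel bracket, strap and a white turned part under the strap; origin on the bench under the middle of the bracket, board from y = -40 to +185 mm. The pin runs along its x axis.
- wax_tin: bystander: round cream tin, 70 mm across, 54 mm high; origin under its centre
- packing_block: bystander: brown block 40 x 55 x 40 mm; origin under its centre
- turned_part: bystander: white turned part standing upright, 56 mm across, 102 mm high; origin under its centre
Not all that is in view belongs to the job. Of the things that look like the part that bears cotter_grip, the larger one is meant.

How it is judged:
By the outcome, as a careful person would: the job done as asked, in the order asked, and still so for the second after the job is handed in, with the robot touching nothing.
It also fails if it takes over 72 s, if anything falls off the work surface, if the arm or the gripper's body presses on something with over 40 N, if the wrist force passes 120 N, or if a joint passes its speed limit or range.

## Working session

There is one attempt and no reset: what is moved stays moved. The work goes in short steps, Python scripts to look and compute and a tool call to move; the robot and the scene stay as the last step left them, time stands still between calls to the robot, and variables do not carry over. Pictures are saved under pics/ and viewed, and the job is handed in when it is done.

Besides the shell and the picture viewer there is one more tool, called after "Emit:" as name(argument=value, ...), one argument or row to a line, values as JSON. servo_tool: Moves the arm, as the interface text tells. Its arguments: {"type":"object","properties":{"moves":{"type":"array"},"grip_force":{"type":"number"}},"required":["moves"]}

```bash
mkdir -p pics; ls; cat > h.py <<'E'
import numpy as np, cv2
from scipy.spatial.transform import Rotation as Rn
from workcell import bot
def save(c,name,crop=None,s=1):
    im=c["img"][:,:,::-1].copy()
    if crop: r0,r1,c0,c1=crop; im=im[r0:r1,c0:c1]
    if s!=1: im=cv2.resize(im,None,fx=s,fy=s,interpolation=cv2.INTER_CUBIC)
    cv2.imwrite("pics/"+name,im)
def ray(c,p):
    r,q=p; R=np.array(c["R"]);t=np.array(c["t"])
    d=R.T@np.array([(q-c["cx"])/c["fx"],(r-c["cy"])/c["fy"],1]); o=-R.T@t
    return o,d/np.linalg.norm(d)
def atz(c,p,z):
    o,d=ray(c,p); return o+d*(z-o[2])/d[2]
def proj(c,X):
    v=np.array(c["R"])@np.array(X)+np.array(c["t"]); return np.array([v[1]/v[2]*c["fy"]+c["cy"],v[0]/v[2]*c["fx"]+c["cx"]])
def tri(c1,p1,c2,p2):
    A=np.zeros((3,3));b=np.zeros(3)
    L=[ray(c1,p1),ray(c2,p2)]
    for o,d in L:
        M=np.eye(3)-np.outer(d,d);A+=M;b+=M@o
    x=np.linalg.solve(A,b); return x,[np.linalg.norm(np.cross(x-o,d)) for o,d in L]
E
python3 - <<'E'
from h import *
a=bot.read_camera("scene");b=bot.read_camera("top")
save(a,"s0.png",s=1.5);save(b,"t0.png",s=1.5)
np.set_printoptions(precision=4,suppress=True)
for n in ["pin_head","cross_hole","hole_crest","cotter_grip","cotter_seat","cotter_tip","bow_throat","block_holder","cradle","wax_tin","packing_block","turned_part"]:
    for cn in ("scene","top"):
        print(n,cn,[(np.round(d["point"],1).tolist(),round(d["p"],2)) for d in bot.pinpoint(cn,n)][:3])
s=bot.sense();print({k:np.round(v,3) for k,v in s.items()})
for c in(a,b): print(-np.array(c["R"]).T@c["t"],c["fx"],np.array(c["R"]))
E
```

```text
pics
pin_head scene [([194.6, 350.4], 0.5)]
pin_head top [([239.3, 362.5], 0.72), ([210.1, 151.9], 0.68)]
cross_hole scene [([213.0, 346.4], 0.63)]
cross_hole top []
hole_crest scene [([207.6, 346.3], 0.68)]
hole_crest top []
cotter_grip scene [([195.0, 264.4], 0.6), ([192.3, 220.8], 0.55)]
cotter_grip top [([214.4, 257.2], 0.7), ([166.4, 300.4], 0.56), ([247.0, 224.2], 0.45)]
cotter_seat scene [([203.5, 250.2], 0.6)]
cotter_seat top [([205.3, 269.7], 0.7)]
cotter_tip scene [([206.1, 243.4], 0.63)]
cotter_tip top [([192.4, 277.1], 0.59)]
bow_throat scene [([203.1, 245.8], 0.55)]
bow_throat top [([199.4, 271.3], 0.36), ([206.7, 153.0], 0.17)]
block_holder scene [([215.6, 218.7], 0.64)]
block_holder top [([172.8, 298.7], 0.63)]
cradle scene [([225.8, 341.8], 0.58)]
cradle top [([190.4, 166.0], 0.6)]
wax_tin scene [([248.8, 237.0], 0.64)]
wax_tin top [([137.5, 268.0], 0.85)]
packing_block scene [([183.3, 296.1], 0.73)]
packing_block top [([247.6, 223.2], 0.56)]
turned_part scene [([177.6, 190.3], 0.72)]
turned_part top [([237.4, 362.6], 0.66)]
{'t': np.float64(1.3), 'joint_positions': array([-1.336,  0.213, -0.034,  1.324,  0.   ,  1.571]), 'qvel': array([ 0.001, -0.   , -0.003,  0.002,  0.001,  0.001]), 'joint_efforts': array([  0.005, -68.596,  48.732,   0.002,   0.   ,   0.   ]), 'ee_pos': array([ 0.116, -0.486,  0.231]), 'tcp_rot': array([-0.247,  2.097, -2.097]), 'contact_force': array([0.532, 0.042, 0.053]), 'torque': array([-0.028, -0.029,  0.022]), 'width': np.float64(0.085)}
[1.2249 0.0546 0.8005] 380.3807390678514 [[-0.2588  0.9659 -0.0026]
 [ 0.6831  0.1811 -0.7076]
 [-0.683  -0.1849 -0.7067]]
[ 0.3883 -0.125   0.9273] 381.167371964172 [[ 0.0049 -1.     -0.006 ]
 [-0.9867 -0.0039 -0.1623]
 [ 0.1623  0.0068 -0.9867]]
```

View pics/s0.png

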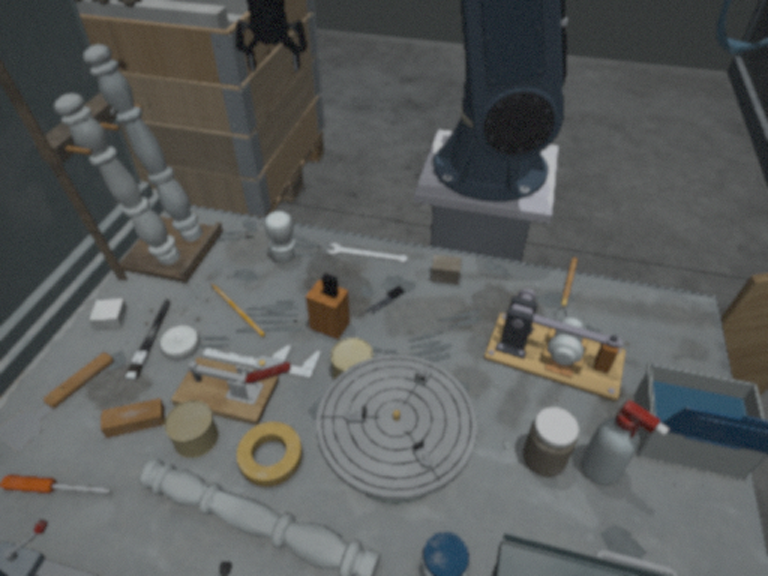

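View pics/t0.png

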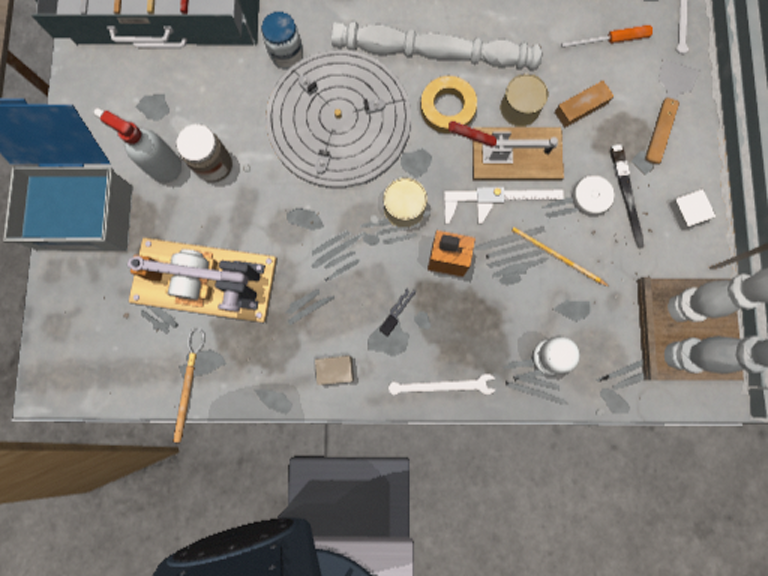

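```bash
python3 - <<'E'
from h import *
a=bot.read_camera("scene");b=bot.read_camera("top")
save(a,"s1.png",(170,270,310,430),6);save(b,"t1.png",(150,220,80,190),7)
save(a,"s2.png",(160,240,180,280),7);save(b,"t2.png",(140,230,240,330),7)
for cn in ("scene","top"):
    for d in bot.masks_of(cn,"cotter_grip"): print(cn,d["p"],d["point"],d["region"].sum())
E
```

```text
scene 0.68 [195.3, 259.8] 102
scene 0.57 [192.9, 219.1] 168
top 0.65 [209.5, 263.7] 239
top 0.48 [164.1, 299.3] 113
top 0.17 [171.5, 301.3] 615
```

View pics/s1.png

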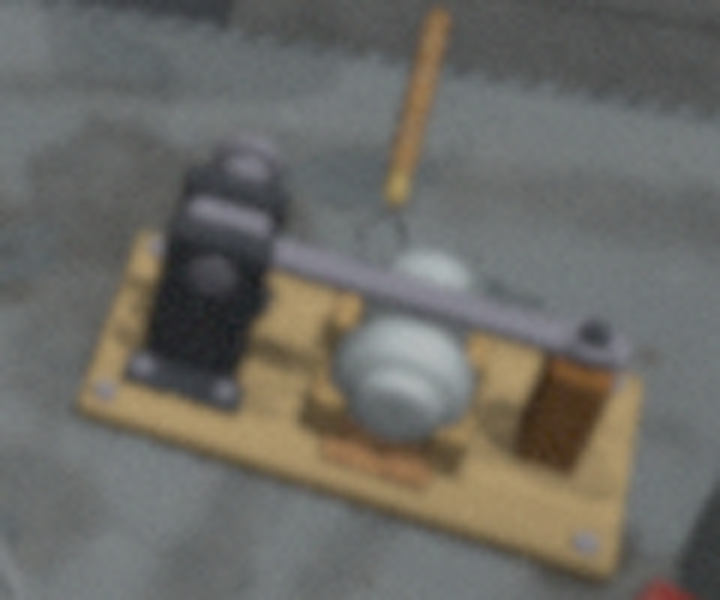

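View pics/t1.png

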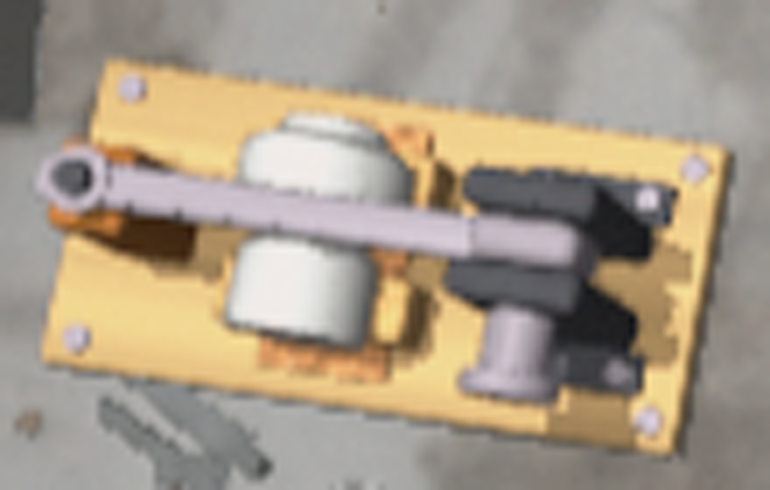

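View pics/s2.png

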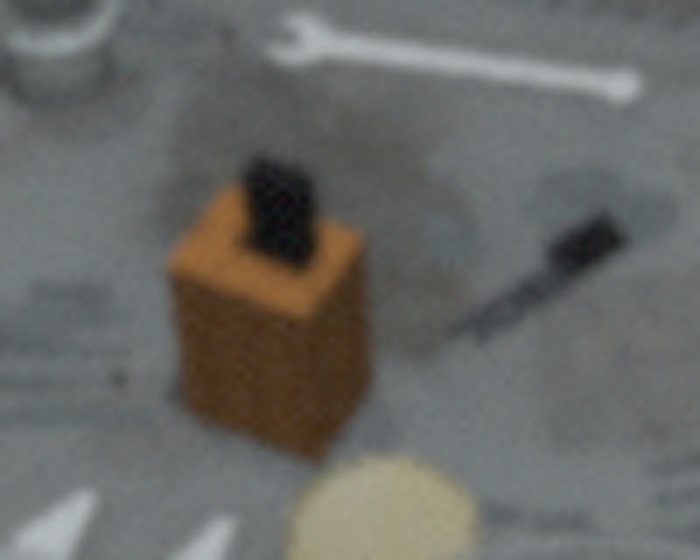

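View pics/t2.png

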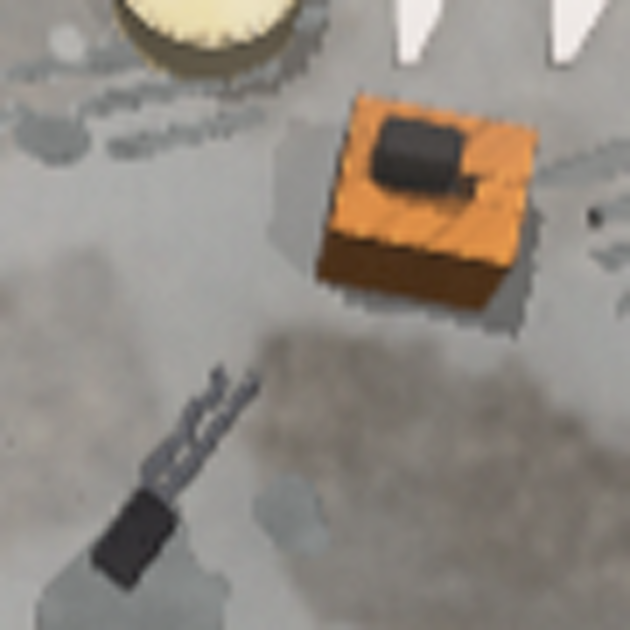

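Candidates for the cotter: A upright in the wooden block (scene ~(219,193), top ~(299,164)) and B lying loose on the bench (scene ~(262,195), top ~(258,214)). A is larger, hangs upright in the block, and fits; B is the small look-alike.

```bash
python3 - <<'E'
from h import *
from scipy.optimize import least_squares
np.set_printoptions(precision=4,suppress=True)
a=bot.read_camera("scene");b=bot.read_camera("top")
T=lambda x,y,o,s:np.array([y/s+o[0],x/s+o[1]])-0.5+0.5/s
def fit(obs,p0,lossz=True):
    def f(p):
        x,y,th,z=p;c,s=np.cos(th),np.sin(th);r=[]
        for cam,px,(u,v) in obs:
            r+=list(proj(cam,[x+c*u-s*v,y+s*u+c*v,z])-px)
        return r
    s=least_squares(f,p0);return s.x,s.fun
ot=(150,80);os=(170,310)
obs=[(b,T(110,62,ot,7),(.055,.185)),(b,T(730,150,ot,7),(.055,-.04)),(b,T(675,452,ot,7),(-.055,-.04)),(b,T(45,358,ot,7),(-.055,.185)),
(a,T(145,235,os,6),(-.055,-.04)),(a,T(80,405,os,6),(.055,-.04)),(a,T(610,578,os,6),(.055,.185)),(a,T(640,380,os,6),(-.055,.185))]
p,r=fit(obs,[.4,.1,-.15,.01]);print("cradle",p,np.round(r,1))
p4,r4=fit(obs[:4],p);print("top only",p4)
pc=p
ob=(140,240)
o2=[(b,T(360,95,ob,7),(.023,.03)),(b,T(538,130,ob,7),(.023,-.03)),(b,T(515,262,ob,7),(-.023,-.03)),(b,T(330,232,ob,7),(-.023,.03))]
os2=(160,180)
# scene: top face: far-left.. (235,185),(170,265),(305,318),(368,238)
o2+=[(a,T(235,187,os2,7),(-.023,-.03)),(a,T(170,265,os2,7),(.023,-.03)),(a,T(305,318,os2,7),(.023,.03)),(a,T(368,238,os2,7),(-.023,.03))]
p,r=fit(o2,[.45,-.2,-.2,.088]);print("block",p,np.round(r,1))
p,r=fit(o2[:4],[.45,-.2,-.2,.088]);print("block top",p,np.round(r,1))
# grips
for nm,pa,pb in [("grip",[192.3,220.8],[166.4,300.4])]:
    print(nm,tri(a,pa,b,pb))
print("head tri",tri(a,[194.6,350.4],b,[210.1,151.9]))
print("head top@.078",atz(b,[210.1,151.9],.078), "crest",atz(a,[207.6,346.3],.089),"hole",atz(a,[213,346.4],.078))
x,y,th,z=pc
c,s=np.cos(th),np.sin(th)
for nm in("head",):
  for X in (atz(b,[210.1,151.9],.078),atz(a,[207.6,346.3],.089)):
    d=X[:2]-[x,y];print("cradle frame",c*d[0]+s*d[1],-s*d[0]+c*d[1])
print(Rn.from_rotvec(bot.sense()["tcp_rot"]).as_matrix())
E
```

```text
cradle [ 0.5438  0.1131 -0.1409  0.0065] [-0.4  0.  -0.2  0.3  0.5  0.2  0.6 -0.3 -0.4 -0.6  0.3 -0.6  0.2  0.5
  0.3  0.6]
top only [ 0.5452  0.1154 -0.141   0.0002]
block [ 0.5889 -0.2165 -0.2004  0.085 ] [-0.1 -0.4  0.   0.2  0.6 -0.2 -0.4  0.  -0.  -0.6  0.1 -0.5  0.1  0.4
 -0.1  0.1]
block top [ 0.5908 -0.2176 -0.1878  0.0773] [ 0.1 -0.3 -0.1  0.   0.3 -0.1 -0.3  0.4]
grip (array([ 0.5839, -0.2112,  0.0934]), [np.float64(0.001449983621283209), np.float64(0.0014499836212832204)])
head tri (array([0.4868, 0.1189, 0.0753]), [np.float64(0.0019119254157083285), np.float64(0.001911925415708357)])
head top@.078 [0.4862 0.1201 0.078 ] crest [0.5499 0.1099 0.089 ] hole [0.5577 0.1127 0.078 ]
cradle frame -0.05799074689522555 -0.0011207266761501201
cradle frame 0.0065080034545190475 -0.0023083418642463873
[[-0.9726 -0.      0.2327]
 [-0.2327  0.     -0.9726]
 [-0.     -1.     -0.    ]]
```

```bash
cat >> h.py <<'E'
CR=np.array([.5438,.1131]);CY=-.141
def cr(u,v=0):
    c,s=np.cos(CY),np.sin(CY);return CR+np.array([c*u-s*v,s*u+c*v])
def incr(p):
    c,s=np.cos(CY),np.sin(CY);d=np.array(p)[:2]-CR;return np.array([c*d[0]+s*d[1],-s*d[0]+c*d[1]])
def goal(pos,yaw):
    s=bot.sense();R=Rn.from_rotvec(s["tcp_rot"])
    z=np.array([np.cos(yaw),np.sin(yaw),0]);y=np.array([0,0,-1.]);x=np.cross(y,z)
    G=np.stack([x,y,z],1)
    w=(R.inv()*Rn.from_matrix(G)).as_rotvec()/(np.pi/2)
    d=R.inv().apply(np.array(pos)-s["ee_pos"])/.5
    return np.round(d,4),np.round(w,4)
def st():
    s=bot.sense();R=Rn.from_rotvec(s["tcp_rot"]).as_matrix()
    print("t",round(float(s["t"]),2),"pos",np.round(s["ee_pos"],4),"cr",np.round(incr(s["ee_pos"]),4),"yaw",round(float(np.arctan2(R[1,2],R[0,2])),4),"F",np.round(s["contact_force"],1),"w",round(float(s["width"]),4),"down",np.round(R[:,1],3))
E
python3 - <<'E'
from h import *
st();p=cr(-.105);print(p,goal([*p,.2],CY))
E
```

```text
t 1.6 pos [ 0.1163 -0.4862  0.2313] cr [-0.339  -0.6535] yaw -1.336 F [ 0.4  0.8 -0.2] w 0.0852 down [-0.  0. -1.]
[0.43984202 0.12785599] (array([-0.915 ,  0.0626, -1.044 ]), array([ 0.    , -0.7607, -0.    ]))
```

Emit:
servo_tool(
  moves=[
    [1,-0.87,0.05,-0.99,0,-0.72,0],
    [1,-0.87,0.05,-0.99,0,-0.72,0],
    [1,-0.87,0.05,-0.99,0,-0.72,0],
    [1,-0.87,0.05,-0.99,0,-0.72,0],
    [1,-0.87,0.05,-0.99,0,-0.72,0],
    [1,-0.87,0.05,-0.99,0,-0.72,0],
    [1,-0.87,0.05,-0.99,0,-0.72,0],
    [1,-0.87,0.05,-0.99,0,-0.72,0],
    [1,-0.87,0.05,-0.99,0,-0.72,0],
    [1,-0.87,0.05,-0.99,0,-0.72,0],
    [1,-0.87,0.05,-0.99,0,-0.72,0],
    [1,-0.87,0.05,-0.99,0,-0.72,0],
  ],
  grip_force=60,
)

```text
t: 3.1
ee_pos: [0.425, 0.0993, 0.2057]
tcp_rot: [-1.108, 1.356, -1.355]
contact_force: [0.3, -0.7, -0.1]
width: -0.0001
```

```bash
python3 - <<'E'
from h import *
st();p=cr(-.100);print(p,goal([*p,.061],CY))
E
```

```text
t 3.1 pos [0.425  0.0993 0.2057] cr [-0.1156 -0.0304] yaw -0.2007 F [ 0.3 -0.7 -0.1] w -0.0001 down [-0.001  0.    -1.   ]
[0.4447924  0.12715333] (array([-0.0625,  0.2894,  0.0278]), array([ 0.0005, -0.038 , -0.0001]))
```

Emit:
servo_tool(
  moves=[
    [1,-0.062,0.09,0.028,0,-0.038,0],
    [1,-0.062,0.19,0.028,0,-0.038,0],
    [1,-0.062,0.289,0.028,0,-0.038,0],
    [1,-0.062,0.289,0.028,0,-0.038,0],
    [1,-0.062,0.289,0.028,0,-0.038,0],
    [1,-0.062,0.289,0.028,0,-0.038,0],
  ],
)

```text
t: 3.85
ee_pos: [0.4463, 0.1271, 0.0633]
tcp_rot: [-1.136, 1.311, -1.313]
contact_force: [0.2, -0.4, -0.4]
width: 0.0001
```

```bash
python3 - <<'E'
from h import *
st()
a=bot.read_camera("scene");b=bot.read_camera("top")
save(a,"s3.png",(150,270,300,430),6);save(b,"t3.png",(150,250,80,200),6)
E
```

```text
t 3.85 pos [0.4463 0.1271 0.0633] cr [-0.0985  0.0002] yaw -0.1413 F [ 0.2 -0.4 -0.4] w 0.0001 down [ 0.003  0.001 -1.   ]
```

View pics/t3.png

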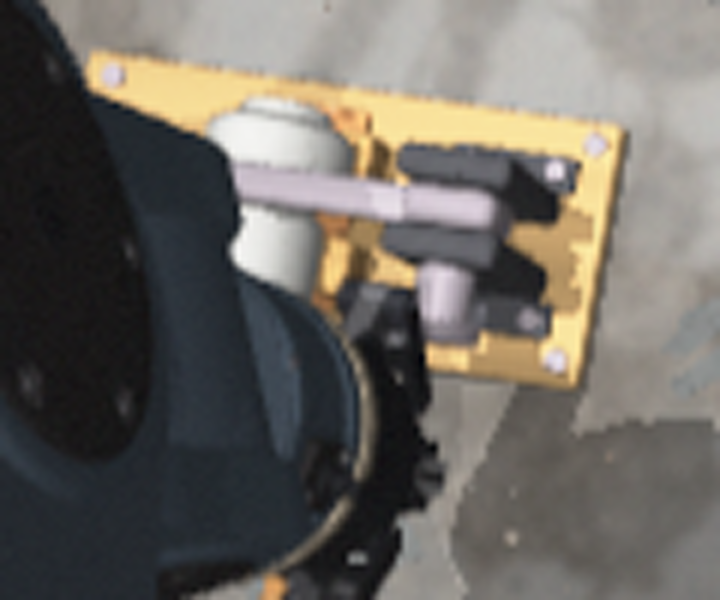

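Emit:
servo_tool(
  moves=[
    [1,0,0.002,0.02,0,0,0],
    [1,0,0.002,0.035,0,0,0],
    [1,0,0.002,0.04,0,0,0],
    [1,0,0.002,0.045,0,0,0],
    [1,0,0.002,0.05,0,0,0],
    [1,0,0.002,0.055,0,0,0],
    [1,0,0.002,0.06,0,0,0],
    [1,0,0.002,0.065,0,0,0],
  ],
)

```text
t: 4.95
ee_pos: [0.4782, 0.1225, 0.0618]
tcp_rot: [-1.137, 1.312, -1.312]
contact_force: [-0.2, 0.7, 0.1]
width: -0.0
```

```bash
python3 - <<'E'
from h import *
st()
E
```

```text
t 4.95 pos [0.4782 0.1225 0.0618] cr [-0.0662  0.0001] yaw -0.1411 F [-0.2  0.7  0.1] w -0.0 down [ 0.002  0.001 -1.   ]
```

Emit:
servo_tool(
  moves=[
    [1,0,0,0.005,0,0,0],
    [1,0,0,0.01,0,0,0],
    [1,0,0,0.015,0,0,0],
    [1,0,0,0.02,0,0,0],
  ],
)

```text
t: 5.45
ee_pos: [0.4877, 0.1212, 0.0617]
tcp_rot: [-1.138, 1.312, -1.312]
contact_force: [-5.6, 1.8, 4.0]
width: 0.0004
```

```bash
python3 - <<'E'
from h import *
st()
b=bot.read_camera("top");save(b,"t4.png",(150,230,100,200),7)
E
```

```text
t 5.45 pos [0.4877 0.1212 0.0617] cr [-0.0567  0.0001] yaw -0.1409 F [-5.6  1.8  4. ] w 0.0004 down [ 0.001  0.001 -1.   ]
```

View pics/t4.png

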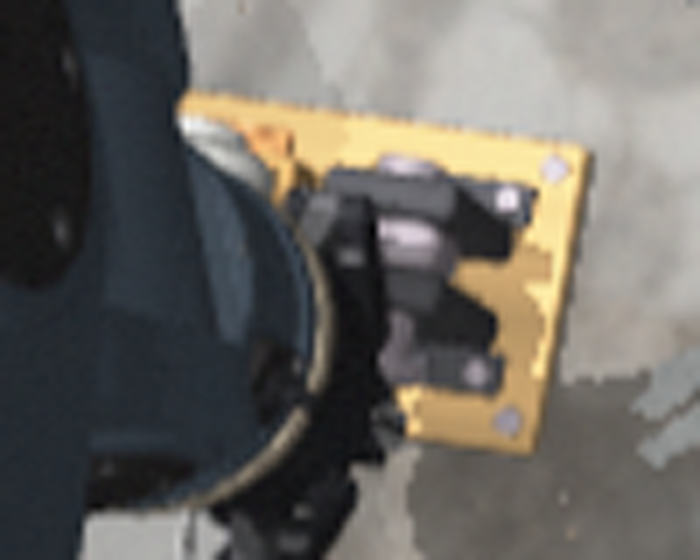

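Emit:
servo_tool(
  moves=[
    [1,0,0,0.006,0,0,0],
    [1,0,0,0.011,0,0,0],
    [1,0,0,0.016,0,0,0],
    [1,0,0,0.02,0,0,0],
  ],
)

```text
t: 6.0
ee_pos: [0.4976, 0.1198, 0.0617]
tcp_rot: [-1.138, 1.313, -1.311]
contact_force: [-5.7, 0.6, 4.2]
width: -0.0001
```

```bash
python3 - <<'E'
from h import *
st()
b=bot.read_camera("top");save(b,"t5.png",(150,230,100,200),7)
E
```

```text
t 6.0 pos [0.4976 0.1198 0.0617] cr [-0.0467  0.0001] yaw -0.1408 F [-5.7  0.6  4.2] w -0.0001 down [ 0.     0.001 -1.   ]
```

View pics/t5.png

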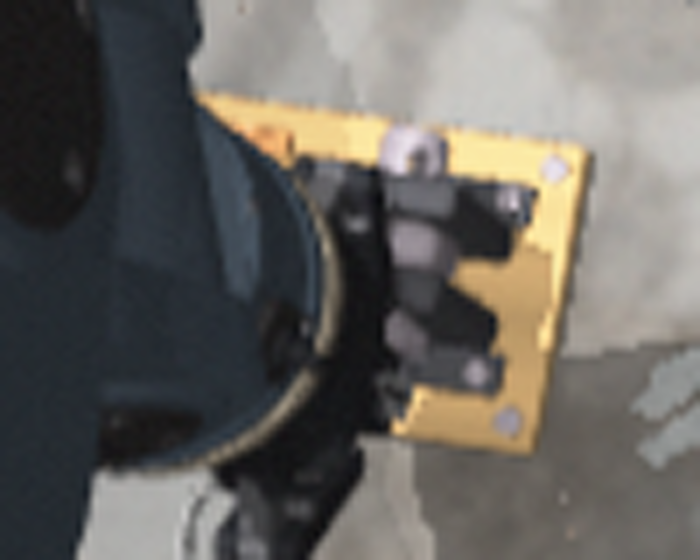

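Emit:
servo_tool(
  moves=[
    [1,0,0,0.004,0,0,0],
    [1,0,0,0.007,0,0,0],
    [1,0,0,0.01,0,0,0],
  ],
)

```text
t: 6.42
ee_pos: [0.5015, 0.1192, 0.0615]
tcp_rot: [-1.14, 1.314, -1.31]
contact_force: [-18.4, 3.7, 14.0]
width: 0.0004
```

```bash
python3 - <<'E'
from h import *
st()
E
```

```text
t 6.42 pos [0.5015 0.1192 0.0615] cr [-0.0427  0.0001] yaw -0.1407 F [-18.4   3.7  14. ] w 0.0004 down [-0.002  0.002 -1.   ]
```

Emit:
servo_tool(
  moves=[
    [1,0,0,-0.02,0,0,0],
    [1,0,0,-0.05,0,0,0],
    [1,0,-0.12,-0.05,0,0,0],
    [0.4,0.1,-0.24,-0.05,0,0,0],
    [0.4,0.2,-0.24,-0.05,0,0,0],
    [0.4,0.32,-0.24,-0.05,0,0,0],
    [0.4,0.4,-0.24,-0.05,0,0,0],
  ],
)

```text
t: 7.3
ee_pos: [0.4479, -0.0774, 0.1816]
tcp_rot: [-1.139, 1.314, -1.312]
contact_force: [0.0, 0.0, 0.3]
width: 0.0516
```

```bash
python3 - <<'E'
from h import *
st()
a=bot.read_camera("scene");b=bot.read_camera("top")
save(a,"s6.png",(170,250,310,410),7);save(b,"t6.png",(160,230,110,200),8)
np.save("a.npy",a,allow_pickle=True);np.save("b.npy",b,allow_pickle=True)
for n in ["pin_head","cross_hole","hole_crest"]:
    for cn in ("scene","top"):
        for d in bot.pinpoint(cn,n)[:2]:
            z=.089 if n=="hole_crest" else .078
            X=atz(a if cn=="scene" else b,d["point"],z); print(n,cn,np.round(d["point"],1),round(d["p"],2),np.round(incr(X),4))
E
```

```text
t 7.3 pos [ 0.4479 -0.0774  0.1816] cr [-0.0681 -0.2021] yaw -0.1417 F [0.  0.  0.3] w 0.0516 down [-0.001  0.001 -1.   ]
pin_head scene [199.7 351.3] 0.43 [-0.0362  0.0025]
cross_hole scene [217.8 342.4] 0.61 [ 0.0333 -0.0039]
hole_crest scene [215.3 343.9] 0.59 [ 0.0338 -0.0018]
hole_crest scene [215.1 222. ] 0.43 [ 0.1502 -0.2783]
```

View pics/t6.png

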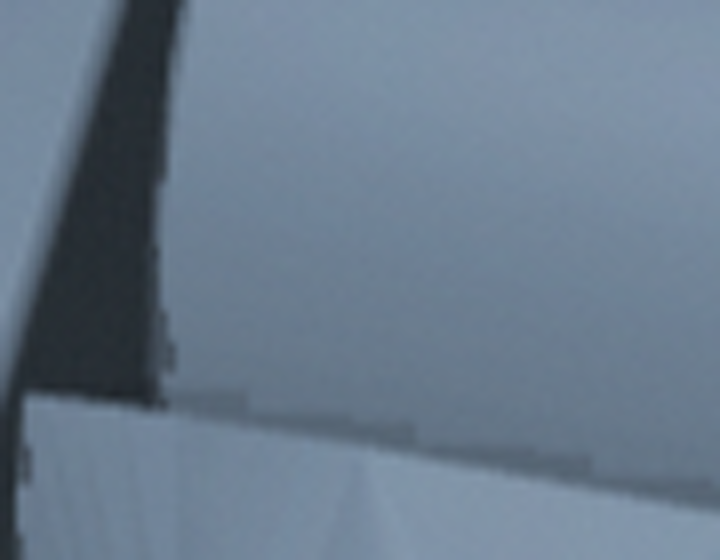

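View pics/s6.png

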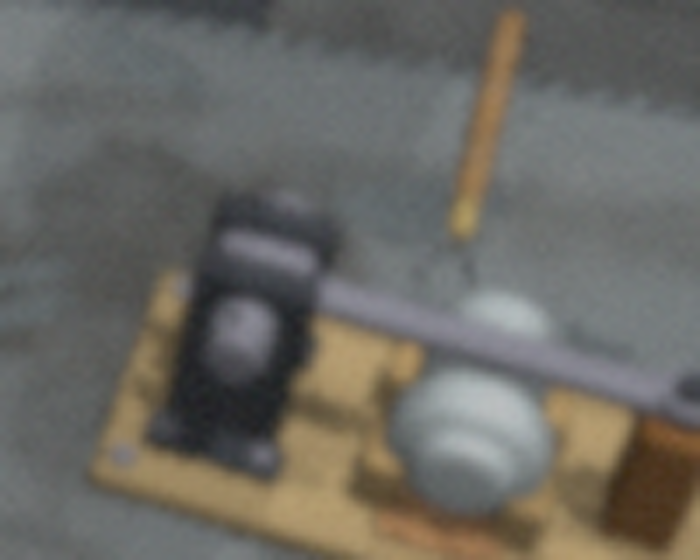

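```bash
python3 - <<'E'
from h import *
from scipy.optimize import least_squares
b=np.load("b.npy",allow_pickle=True).item();a=np.load("a.npy",allow_pickle=True).item()
im=cv2.imread("pics/t2.png");im2=cv2.imread("pics/s2.png")
T=lambda x,y,o,s:np.array([y/s+o[0],x/s+o[1]])-0.5+0.5/s
ob=(140,240)
o2=[(b,T(360,95,ob,7),(.023,.03)),(b,T(538,130,ob,7),(.023,-.03)),(b,T(515,262,ob,7),(-.023,-.03)),(b,T(330,232,ob,7),(-.023,.03))]
os2=(160,180)
o2+=[(a,T(235,187,os2,7),(-.023,-.03)),(a,T(170,265,os2,7),(.023,-.03)),(a,T(305,318,os2,7),(.023,.03)),(a,T(368,238,os2,7),(-.023,.03))]
def f(p,cams):
    x,y,th=p;c,s=np.cos(th),np.sin(th);r=[]
    for cam,px,(u,v) in o2:
        if cam in cams: r+=list(proj(cam,[x+c*u-s*v,y+s*u+c*v,.088])-px)
    return r
for lab in("both","top","scene"):
    x0=[.589,-.2165,-.2]
    def g(p):
        x,y,th=p;c,s=np.cos(th),np.sin(th);r=[]
        for cam,px,(u,v) in o2:
            if lab=="both" or (lab=="top")==(cam is b): r+=list(proj(cam,[x+c*u-s*v,y+s*u+c*v,.088])-px)
        return r
    s=least_squares(g,x0);print(lab,np.round(s.x,4),np.round(s.fun,1))
    if lab=="both":P=s.x
x,y,th=P;c,s=np.cos(th),np.sin(th)
W=lambda u,v,z:[x+c*u-s*v,y+s*u+c*v,z]
def draw(img,cam,pts,o,sc,col):
    q=[proj(cam,p) for p in pts];q=np.array([[(k[1]-o[1]+.5)*sc-.5,(k[0]-o[0]+.5)*sc-.5] for k in q]).round().astype(int)
    cv2.polylines(img,[q],True,col,1)
for img,cam,o,sc in((im,b,ob,7),(im2,a,os2,7)):
    draw(img,cam,[W(u,v,.088) for u,v in((.023,.03),(.023,-.03),(-.023,-.03),(-.023,.03))],o,sc,(0,255,0))
    for z,col in((.132,(0,0,255)),(.088,(255,0,0))):
        v0=.007
        draw(img,cam,[W(u,v+v0,z) for u,v in((.007,.013),(.007,-.013),(-.007,-.013),(-.007,.013))],o,sc,col)
cv2.imwrite("pics/t7.png",np.hstack([im[50:350,250:600],im2[100:400,120:470]]))
E
```

```text
both [ 0.5892 -0.2161 -0.2007] [-0.6 -0.5 -0.4  0.1  0.2 -0.3 -0.8 -0.1 -0.7 -0.6 -0.6 -0.5 -0.6  0.4
 -0.8  0.2]
top [ 0.5883 -0.2164 -0.1878] [-0.1 -0.5 -0.2  0.2  0.5  0.1 -0.2  0.2]
scene [ 0.5915 -0.2151 -0.223 ] [-0.2 -0.2 -0.2 -0.4  0.2  0.2  0.1  0.4]
```

View pics/t7.png

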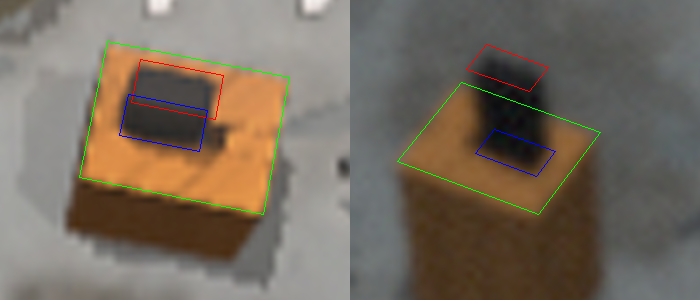

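```bash
python3 - <<'E'
from h import *
st();print(goal([.5905,-.2089,.18],-.196),goal([.5905,-.2089,.096],-.196))
E
```

```text
t 7.7 pos [ 0.449  -0.0746  0.1813] cr [-0.0675 -0.1991] yaw -0.1392 F [-0.1  0.5  0.8] w 0.052 down [-0.002  0.002 -1.   ]
(array([0.2268, 0.0016, 0.3176]), array([ 0.0013,  0.0362, -0.0009])) (array([0.227 , 0.1696, 0.3179]), array([ 0.0013,  0.0362, -0.0009]))
```

Emit:
servo_tool(
  moves=[
    [0.4,0.07,0,0.1,0,0.036,0],
    [0.4,0.15,0,0.2,0,0.036,0],
    [0.4,0.227,0,0.318,0,0.036,0],
    [0.4,0.227,0,0.318,0,0.036,0],
    [0.4,0.227,0,0.318,0,0.036,0],
    [0.4,0.227,0.03,0.318,0,0.036,0],
    [0.4,0.227,0.07,0.318,0,0.036,0],
    [0.4,0.227,0.1,0.318,0,0.036,0],
  ],
)

```text
t: 8.7
ee_pos: [0.5897, -0.2078, 0.1298]
tcp_rot: [-1.111, 1.354, -1.349]
contact_force: [-0.2, 0.3, -0.3]
width: 0.0513
```

```bash
python3 - <<'E'
from h import *
st();print(goal([.5905,-.2089,.096],-.196))
a=bot.read_camera("scene");b=bot.read_camera("top")
save(a,"s8.png",(140,240,170,280),6);save(b,"t8.png",(160,220,110,190),8)
np.save("b.npy",b,allow_pickle=True)
E
```

```text
t 8.7 pos [ 0.5897 -0.2078  0.1298] cr [ 0.0905 -0.3113] yaw -0.1948 F [-0.2  0.3 -0.3] w 0.0513 down [-0.002  0.002 -1.   ]
(array([0.0019, 0.0677, 0.0022]), array([ 0.0017,  0.0008, -0.0009]))
```

View pics/s8.png

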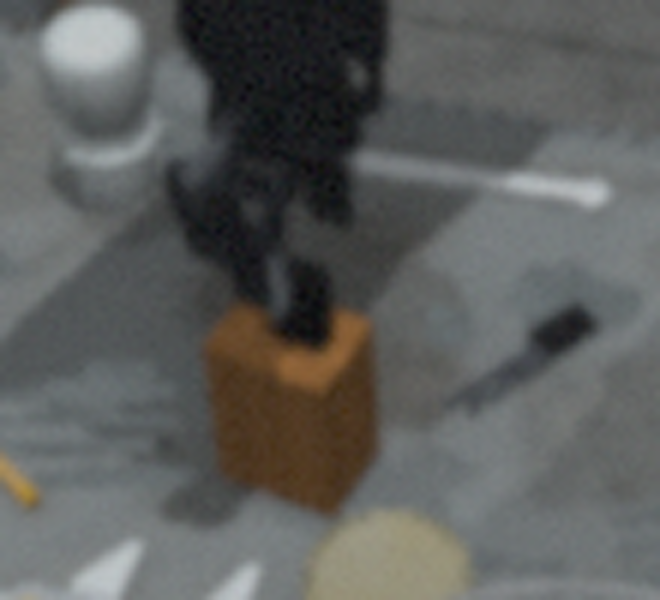

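View pics/t8.png

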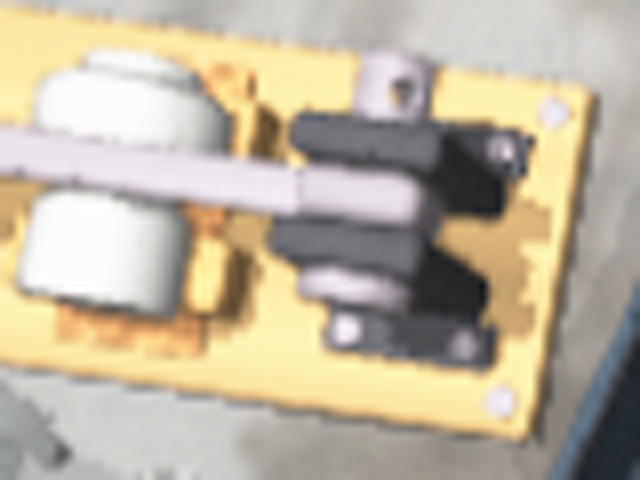

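```bash
python3 - <<'E'
from h import *
b=np.load("b.npy",allow_pickle=True).item()
T=lambda x,y,o,s:np.array([y/s+o[0],x/s+o[1]])-0.5+0.5/s
o=(160,110)
for n,p,z in(("hole",(404,90),.088),("L",(359,90),.078),("R",(433,98),.078),("end",(398,52),.078),("head",(345,300),.078)):
    print(n,np.round(incr(atz(b,T(*p,o,8),z)),4))
for X in([.031,0,.089],[.031,-.0035,.0885],[.031,.011,.078],[.031,-.011,.078],[.04,0,.078],[.022,0,.098]):
    q=proj(b,[*cr(*X[:2]),X[2]]);print(X,(q[1]-110+.5)*8,(q[0]-160+.5)*8)
g=b["img"][160:180,150:170].mean(2).astype(int);print(g)
# whole hull fit using cradle with fixed z?
E
```

```text
hole [ 0.0315 -0.0054]
L [0.0315 0.0103]
R [ 0.0322 -0.0111]
end [0.044  0.0013]
head [-0.0287  0.0027]
[0.031, 0, 0.089] 384.2830053967423 88.72439227100017
[0.031, -0.0035, 0.0885] 396.94760445482507 90.86006375919351
[0.031, 0.011, 0.078] 356.766234873179 91.70157493469287
[0.031, -0.011, 0.078] 432.4730869747832 102.5681689302753
[0.04, 0, 0.078] 400.50195576839656 66.64833839476569
[0.022, 0, 0.098] 369.55560999020895 112.95552645562316
[[192 194 195 193 188 186 181 181 181 182 187 196 202 207 209 211 211 211
  212 211]
 [192 197 193 190 185 183 181 180 181 183 187 193 202 207 209 210 211 211
  212 214]
 [194 198 192 185 183 182 179 178 179 184 190 198 204 210 210 208 211 212
  213 213]
 [196 200 191 184 182 181 181 176 181 187 195 204 208 211 211 210 212 213
  211 213]
 [198 201 189 180 179 180 179 177 180 189 199 207 212 211 211 211 212 212
  213 213]
 [194 186 187 180 177 177 172 176 181 191 199 208 213 211 211 211 212 211
  212 212]
 [205 191 203 198 183 190 189 200 202 204 193 195 193 200 209 210 211 211
  213 213]
 [218 217 219 216 197 210 219 228 230 224 199 182 160 167 1
[... 346 characters left out ...]
 222 223
  224 223]
 [223 222 224 218 204 220 229 236 225 170 122 166 188 113 205 221 222 224
  223 223]
 [204 206 206 188 188 208 230 236 226 189 155 170 147 112 206 223 224 224
  223 223]
 [104 121 115 117 140 153 197 204 205 191 173 162 126 115 186 208 208 210
  208 208]
 [114 113 111 112 110 107 108 104 115 105 118 121 101  95 105 127 115 130
  126 123]
 [115 116 117 118 117 118 118 117 117 112 109 105 105 108  94  84  71  75
   79  80]
 [115 118 119 118 120 122 121 119 119 116 116 116 116 113 100  51  47  60
   75  77]
 [105 110 113 113 118 117 108 119 119 116 117 120 118 114  97  50  40  47
   67  79]
 [ 78  82  85  88  91  99  84 105 110 113 113 116 116 113  88  47  39  39
   43  66]]
```

The pin is home: head against the cheek, and the hole shows at top pixel (160,171), about 5 mm on the −y side of the axis. Next, grasp the cotter.

Emit:
servo_tool(
  moves=[
    [0.4,0,0.03,0,0,0,0],
    [0.4,0,0.05,0,0,0,0],
    [0.4,0,0.066,0,0,0,0],
    [0.4,0,0.066,0,0,0,0],
    [0.8,0,0.066,0,0,0,0],
    [0.9,0,0.066,0,0,0,0],
    [1,0,0.066,0,0,0,0],
    [1,0,0.066,0,0,0,0],
    [1,0,0.066,0,0,0,0],
  ],
  grip_force=80,
)

```text
t: 9.93
ee_pos: [0.5903, -0.2082, 0.0969]
tcp_rot: [-1.111, 1.354, -1.349]
contact_force: [5.5, -0.8, 0.8]
width: 0.013
```

```bash
python3 - <<'E'
from h import *
st();print(bot.sense()["torque"])
E
```

```text
t 9.93 pos [ 0.5903 -0.2082  0.0969] cr [ 0.0912 -0.3116] yaw -0.195 F [ 5.5 -0.8  0.8] w 0.013 down [-0.002  0.002 -1.   ]
[-0.17938523 -1.197246    0.0111544 ]
```

Emit:
servo_tool(
  moves=[
    [1,0,-0.02,0.001,0,0,0],
    [1,0,-0.06,0.001,0,0,0],
    [1,0,-0.11,0.001,0,0,0],
    [1,0,-0.17,0.001,0,0,0],
    [1,0,-0.23,0.001,0,0,0],
    [1,0,-0.26,0.001,0,0,0],
    [1,0,-0.26,0.001,0,0,0],
  ],
)

```text
t: 10.8
ee_pos: [0.5915, -0.2087, 0.2282]
tcp_rot: [-1.109, 1.352, -1.351]
contact_force: [-0.1, 0.6, -1.4]
width: 0.0128
```

```bash
python3 - <<'E'
from h import *
st();print(bot.sense()["torque"])
a=bot.read_camera("scene");b=bot.read_camera("top")
save(a,"s9.png",(110,240,170,290),5)
save(b,"t9.png",(120,220,250,350),5)
E
```

```text
t 10.8 pos [ 0.5915 -0.2087  0.2282] cr [ 0.0924 -0.3119] yaw -0.195 F [-0.1  0.6 -1.4] w 0.0128 down [ 0.     0.001 -1.   ]
[-0.00439169 -0.01642023  0.00645151]
```

View pics/s9.png

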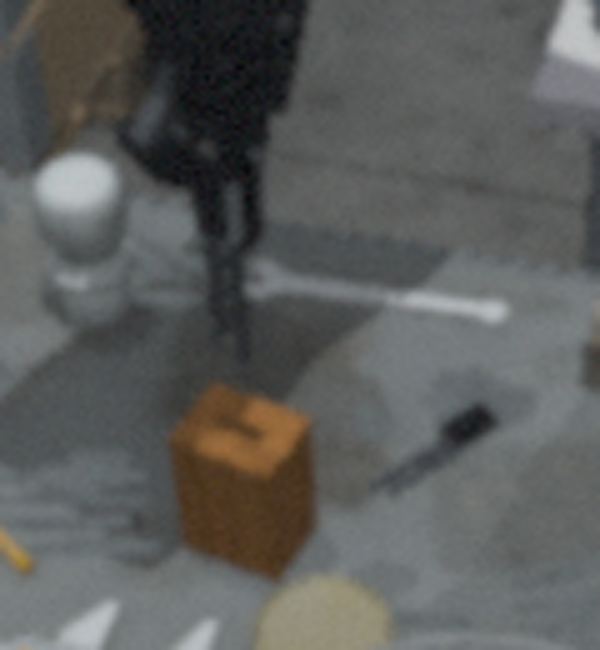

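```bash
python3 - <<'E'
from h import *
a=bot.read_camera("scene");b=bot.read_camera("top")
T=lambda x,y,o,s:np.array([y/s+o[0],x/s+o[1]])-0.5+0.5/s
print(proj(a,[.5915,-.2087,.1413]),T(245,358,(110,170),5))
for n in("cotter_tip","cotter_seat","bow_throat","cotter_grip"):
  for cn in("scene","top"):
    for d in bot.pinpoint(cn,n)[:2]: print(n,cn,np.round(d["point"],1),round(d["p"],2))
for n,dz in(("tip",-.0869),("seat",-.0549),("grip",.0151)):print(n,proj(a,[.5915,-.2087,.2282+dz]),proj(b,[.5915,-.2087,.2282+dz]))
print(goal([*cr(.031,-.0043),.2282],CY))
save(a,"s10.png",(150,190,200,240),15)
E
```

```text
[181.12498563 218.95643307] [181.2 218.6]
cotter_tip scene [181.4 219.8] 0.67
cotter_tip scene [206.8 243.7] 0.54
cotter_seat scene [170.1 218.1] 0.77
cotter_seat scene [201.9 251.8] 0.68
bow_throat scene [174.8 218.2] 0.62
bow_throat scene [205.6 247.8] 0.61
cotter_grip scene [150.9 215.2] 0.74
cotter_grip scene [193.5 263.3] 0.64
cotter_grip top [170.8 157.2] 0.17
tip [181.12498563 218.95643307] [157.88761679 300.79299329]
seat [171.67269269 218.05151584] [153.94552962 302.41354331]
grip [149.29262988 215.90895588] [144.09526639 306.46288153]
(array([-0.6075, -0.0014, -0.1549]), array([ 0.0013, -0.0344, -0.0011]))
```

View pics/t9.png

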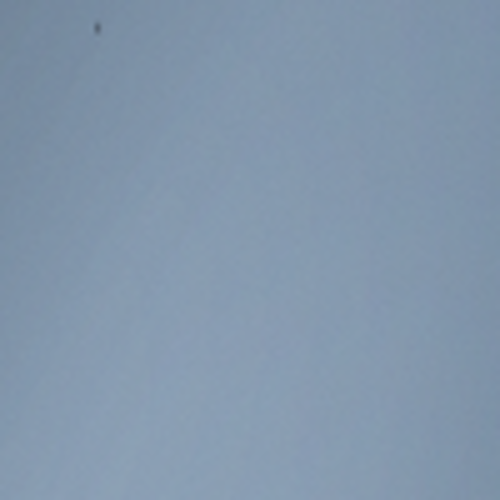

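View pics/s10.png

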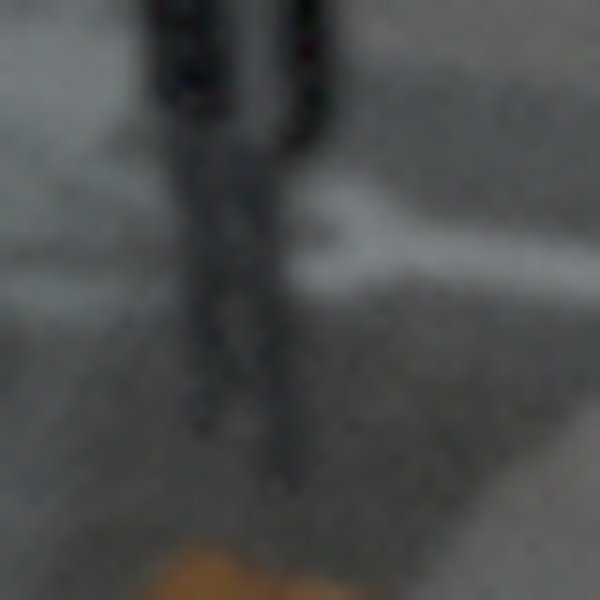

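Emit:
servo_tool(
  moves=[
    [1,-0.1,0,-0.025,0,-0.034,0],
    [1,-0.2,0,-0.05,0,-0.034,0],
    [1,-0.3,0,-0.075,0,-0.034,0],
    [1,-0.4,0,-0.1,0,-0.034,0],
    [1,-0.5,0,-0.127,0,-0.034,0],
    [1,-0.56,0,-0.145,0,-0.034,0],
    [1,-0.607,0,-0.155,0,-0.034,0],
    [1,-0.607,0,-0.155,0,-0.034,0],
    [1,-0.607,0.04,-0.155,0,-0.034,0],
    [1,-0.607,0.066,-0.155,0,-0.034,0],
    [1,-0.607,0.066,-0.155,0,-0.034,0],
    [1,-0.607,0.066,-0.155,0,-0.034,0],
  ],
)

```text
t: 12.9
ee_pos: [0.5739, 0.1041, 0.1951]
tcp_rot: [-1.138, 1.315, -1.311]
contact_force: [0.5, -0.4, 0.2]
width: 0.013
```

```bash
python3 - <<'E'
from h import *
st()
a=bot.read_camera("scene");b=bot.read_camera("top")
save(a,"s11.png",(170,240,310,380),9)
save(b,"t11.png",(130,230,100,230),5)
print("pred foot",proj(a,[*bot.sense()["ee_pos"][:2],bot.sense()["ee_pos"][2]-.0869]))
for n in("cotter_tip","cross_hole","hole_crest"):
    for d in bot.pinpoint("scene",n)[:2]: print(n,np.round(d["point"],1),round(d["p"],2))
E
```

```text
t 12.9 pos [0.5739 0.1041 0.1951] cr [ 0.0311 -0.0047] yaw -0.142 F [ 0.5 -0.4  0.2] w 0.013 down [-0.001  0.002 -1.   ]
pred foot [209.01162447 344.32701989]
cotter_tip [212.3 340.6] 0.69
cotter_tip [208.  243.5] 0.6
cross_hole [219.2 342.9] 0.4
hole_crest [214.7 344.3] 0.63
```

View pics/s11.png

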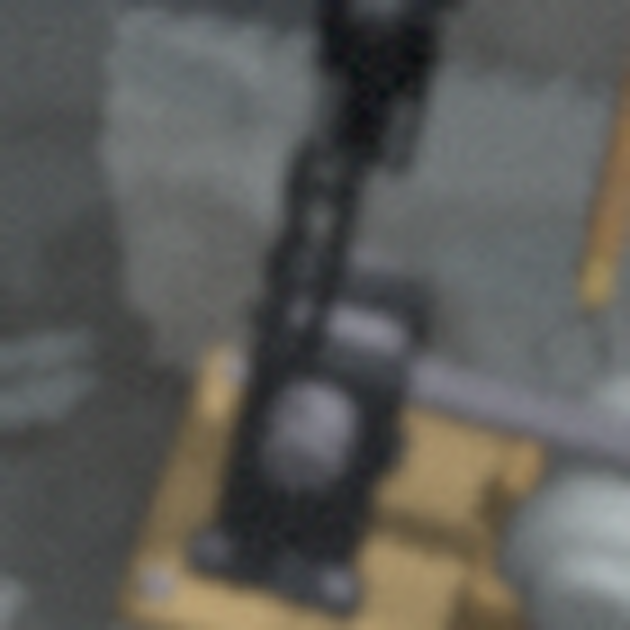

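View pics/t11.png

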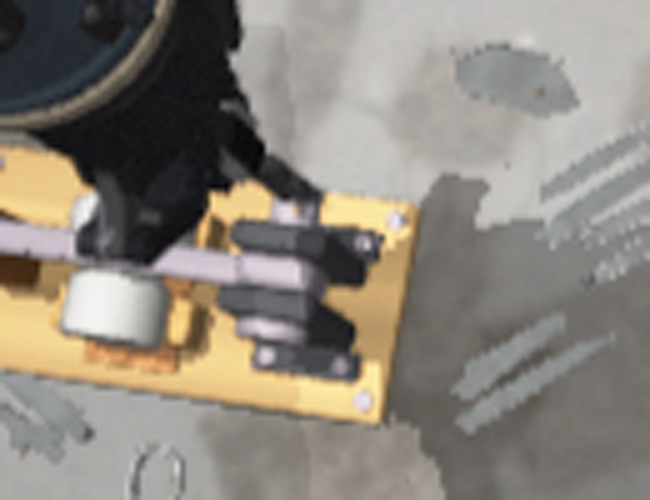

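```bash
python3 - <<'E'
from h import *
b=bot.read_camera("top")
save(b,"t12.png",(150,185,140,180),16)
p=bot.sense()["ee_pos"]
for X in([p[0],p[1],p[2]-.0869],[*cr(.031,0),.089],[*cr(.031,-.005),.088]):
    q=proj(b,X);print((q[1]-140+.5)*16,(q[0]-150+.5)*16)
E
```

```text
283.71508414920436 312.41326180731994
288.56601079348457 337.44878454200034
325.2741605357696 343.9894061416867
```

View pics/t12.png

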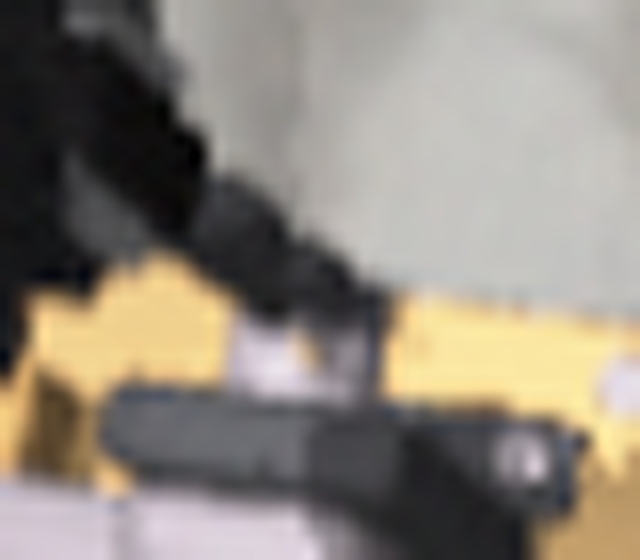

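Emit:
servo_tool(
  moves=[
    [1,0,0.014,0,0,0,0],
    [1,0,0.026,0,0,0,0],
    [1,0,0.034,0,0,0,0],
    [1,0,0.038,0,0,0,0],
    [1,0,0.041,0,0,0,0],
  ],
)

```text
t: 13.82
ee_pos: [0.5739, 0.1044, 0.1744]
tcp_rot: [-1.138, 1.315, -1.311]
contact_force: [-0.6, -0.6, -0.4]
width: 0.0132
```

```bash
python3 - <<'E'
from h import *
st();print(bot.sense()["torque"])
E
```

```text
t 13.82 pos [0.5739 0.1044 0.1744] cr [ 0.031  -0.0044] yaw -0.1416 F [-0.6 -0.6 -0.4] w 0.0132 down [-0.001  0.002 -1.   ]
[-0.11783023  0.05648635 -0.03526561]
```

No contact with the foot at ~87.5 mm. Continue in small steps.

Emit:
servo_tool(
  moves=[
    [1,0,0.002,0,0,0,0],
    [1,0,0.003,0,0,0,0],
    [1,0,0.003,0,0,0,0],
  ],
)

```text
t: 14.2
ee_pos: [0.5739, 0.1043, 0.1729]
tcp_rot: [-1.138, 1.315, -1.311]
contact_force: [-0.4, -1.4, -0.6]
width: 0.0128
```

```bash
python3 - <<'E'
from h import *
st();print(bot.sense()["torque"])
E
```

```text
t 14.2 pos [0.5739 0.1043 0.1729] cr [ 0.031  -0.0045] yaw -0.1416 F [-0.4 -1.4 -0.6] w 0.0128 down [-0.001  0.002 -1.   ]
[-0.3740182  -0.01416436 -0.02439173]
```

Emit:
servo_tool(
  moves=[
    [1,0,0.002,0,0,0,0],
    [1,-0.002,0.002,0,0,0,0],
    [1,-0.004,0.002,0,0,0,0],
    [1,-0.005,0.002,0,0,0,0],
    [1,-0.006,0.002,0,0,0,0],
  ],
)

```text
t: 14.82
ee_pos: [0.5742, 0.1067, 0.1718]
tcp_rot: [-1.139, 1.314, -1.312]
contact_force: [-0.6, -5.5, -0.4]
width: 0.013
```

```bash
python3 - <<'E'
from h import *
st();print(bot.sense()["torque"])
E
```

```text
t 14.82 pos [0.5742 0.1067 0.1718] cr [ 0.031  -0.0021] yaw -0.142 F [-0.6 -5.5 -0.4] w 0.013 down [-0.001  0.001 -1.   ]
[-1.82745909  0.23116109 -0.02073662]
```

Emit:
servo_tool(
  moves=[
    [1,-0.002,0,0,0,0,0],
    [1,-0.004,0.001,0,0,0,0],
    [1,-0.005,0.002,0,0,0,0],
    [1,-0.005,0.003,0,0,0,0],
    [1,-0.005,0.003,0,0,0,0],
  ],
)

```text
t: 15.45
ee_pos: [0.5746, 0.1087, 0.1703]
tcp_rot: [-1.14, 1.314, -1.313]
contact_force: [0.4, -5.6, 0.6]
width: 0.0128
```

```bash
python3 - <<'E'
from h import *
st();print(bot.sense()["torque"])
b=bot.read_camera("top");save(b,"t13.png",(150,185,140,180),16)
E
```

```text
t 15.45 pos [0.5746 0.1087 0.1703] cr [0.0311 0.    ] yaw -0.1423 F [ 0.4 -5.6  0.6] w 0.0128 down [-0.001 -0.    -1.   ]
[-1.57653517  0.07946244 -0.04257938]
```

View pics/t13.png

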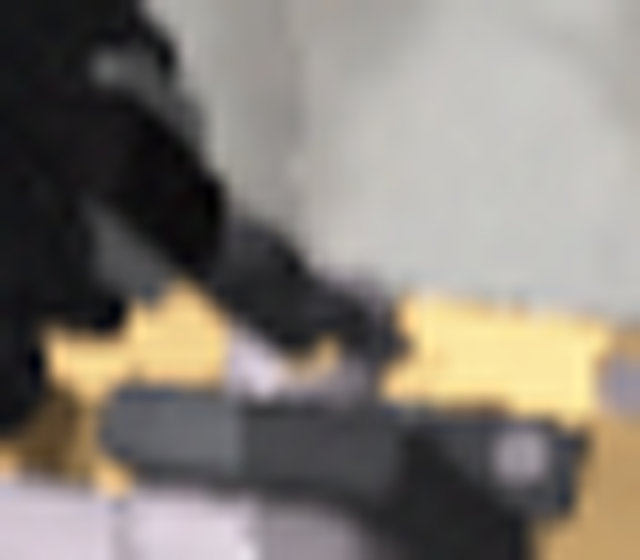

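Emit:
servo_tool(
  moves=[
    [1,-0.001,0.002,0,0,0,0],
    [1,-0.002,0.004,0,0,0,0],
    [1,-0.002,0.006,0,0,0,0],
    [1,-0.002,0.006,0,0,0,0],
  ],
)

```text
t: 16.0
ee_pos: [0.5747, 0.1094, 0.1674]
tcp_rot: [-1.14, 1.314, -1.314]
contact_force: [-0.5, -5.3, 0.1]
width: 0.013
```

```bash
python3 - <<'E'
from h import *
st();print(bot.sense()["torque"])
E
```

```text
t 16.0 pos [0.5747 0.1094 0.1674] cr [0.0311 0.0006] yaw -0.1425 F [-0.5 -5.3  0.1] w 0.013 down [-0.001 -0.001 -1.   ]
[-1.52451945  0.06271421  0.00956037]
```

Emit:
servo_tool(
  moves=[
    [1,0,0.003,0,0,0,0],
    [1,0,0.006,0,0,0,0],
    [1,0,0.008,0,0,0,0],
    [1,0,0.008,0,0,0,0],
  ],
)

```text
t: 16.5
ee_pos: [0.5746, 0.1092, 0.1632]
tcp_rot: [-1.141, 1.314, -1.314]
contact_force: [-0.5, -4.4, -0.7]
width: 0.013
```

```bash
python3 - <<'E'
from h import *
st();print(bot.sense()["torque"])
E
```

```text
t 16.5 pos [0.5746 0.1092 0.1632] cr [0.0311 0.0005] yaw -0.1426 F [-0.5 -4.4 -0.7] w 0.013 down [-0.001 -0.002 -1.   ]
[-1.3834807  -0.02270689 -0.05854442]
```

Emit:
servo_tool(
  moves=[
    [1,0,0.003,0,0,0,0],
    [1,0,0.006,0,0,0,0],
    [1,0,0.008,0,0,0,0],
    [1,0,0.008,0,0,0,0],
  ],
)

```text
t: 17.0
ee_pos: [0.5745, 0.1092, 0.159]
tcp_rot: [-1.141, 1.314, -1.314]
contact_force: [-0.1, -4.7, -0.8]
width: 0.0129
```

```bash
python3 - <<'E'
from h import *
st();print(bot.sense()["torque"])
E
```

```text
t 17.0 pos [0.5745 0.1092 0.159 ] cr [0.031  0.0005] yaw -0.1425 F [-0.1 -4.7 -0.8] w 0.0129 down [-0.002 -0.002 -1.   ]
[-1.31755911  0.08075979 -0.03671472]
```

Emit:
servo_tool(
  moves=[
    [1,0,0.003,0,0,0,0],
    [1,0,0.006,0,0,0,0],
    [1,0,0.009,0,0,0,0],
    [1,0,0.011,0,0,0,0],
    [1,0,0.011,0,0,0,0],
  ],
)

```text
t: 17.62
ee_pos: [0.575, 0.1093, 0.1541]
tcp_rot: [-1.14, 1.313, -1.314]
contact_force: [-0.8, -3.6, 8.2]
width: 0.0129
```

```bash
python3 - <<'E'
from h import *
st();print(bot.sense()["torque"])
a=bot.read_camera("scene");save(a,"s14.png",(170,240,310,380),9)
E
```

```text
t 17.62 pos [0.575  0.1093 0.1541] cr [0.0314 0.0006] yaw -0.1426 F [-0.8 -3.6  8.2] w 0.0129 down [-0.    -0.001 -1.   ]
[-1.25090302  0.06980153 -0.00138374]
```

View pics/s14.png

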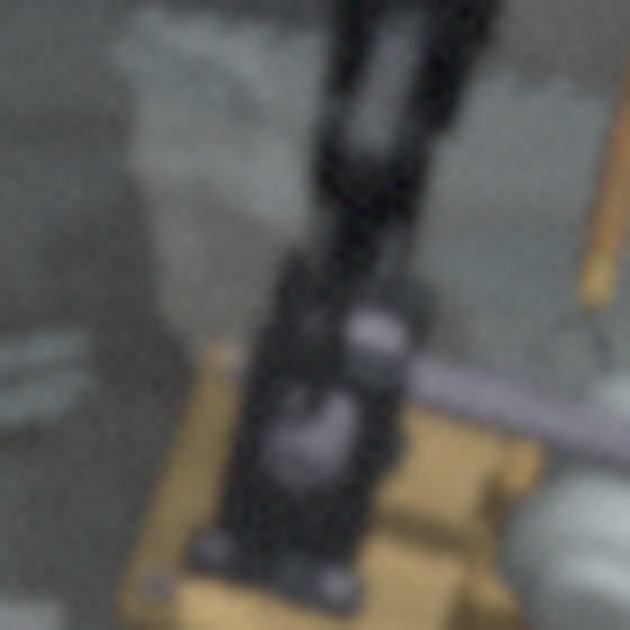

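Emit:
servo_tool(
  moves=[
    [1,0,0.001,0,0,0,0],
    [1,0,0.002,0,0,0,0],
    [1,0,0.003,0,0,0,0],
  ],
)

```text
t: 18.05
ee_pos: [0.5754, 0.1093, 0.1532]
tcp_rot: [-1.139, 1.312, -1.315]
contact_force: [-2.1, -5.5, 11.5]
width: 0.013
```

```bash
python3 - <<'E'
from h import *
st();print(bot.sense()["torque"])
E
```

```text
t 18.05 pos [0.5754 0.1093 0.1532] cr [0.0318 0.0007] yaw -0.1426 F [-2.1 -5.5 11.5] w 0.013 down [ 0.001 -0.001 -1.   ]
[-1.44604172  0.43504675  0.01723548]
```

Emit:
servo_tool(
  moves=[
    [1,0.001,0.002,-0.001,0,0,0],
    [1,0.001,0.004,-0.001,0,0,0],
    [1,0.001,0.004,-0.001,0,0,0],
  ],
)

```text
t: 18.42
ee_pos: [0.5753, 0.109, 0.1519]
tcp_rot: [-1.137, 1.311, -1.315]
contact_force: [-0.5, -4.7, 8.0]
width: 0.0132
```

```bash
python3 - <<'E'
from h import *
st();print(bot.sense()["torque"])
E
```

```text
t 18.43 pos [0.5753 0.109  0.1519] cr [0.0318 0.0004] yaw -0.1426 F [-0.5 -4.7  8. ] w 0.0132 down [ 0.002 -0.001 -1.   ]
[-1.22279353e+00  9.37037323e-04  1.84169846e-03]
```

Emit:
servo_tool(
  moves=[
    [1,0,0.003,0,0,0,0],
    [1,0,0.005,0,0,0,0],
    [1,0,0.007,0,0,0,0],
  ],
)

```text
t: 18.8
ee_pos: [0.5757, 0.1092, 0.1496]
tcp_rot: [-1.135, 1.31, -1.315]
contact_force: [-4.7, -5.4, 21.5]
width: 0.0129
```

```bash
python3 - <<'E'
from h import *
st();print(bot.sense()["torque"])
E
```

```text
t 18.8 pos [0.5757 0.1092 0.1496] cr [0.0322 0.0006] yaw -0.1425 F [-4.7 -5.4 21.5] w 0.0129 down [ 0.004 -0.    -1.   ]
[-1.49404347  1.34781167 -0.02139191]
```

Emit:
servo_tool(
  moves=[
    [1,0.001,0,-0.002,0,0,0],
    [1,0.001,0,-0.003,0,0,0],
    [1,0.001,0,-0.003,0,0,0],
  ],
)

```text
t: 19.18
ee_pos: [0.5743, 0.1088, 0.1498]
tcp_rot: [-1.135, 1.31, -1.316]
contact_force: [-0.4, -4.5, 6.0]
width: 0.0129
```

```bash
python3 - <<'E'
from h import *
st();print(bot.sense()["torque"])
E
```

```text
t 19.18 pos [0.5743 0.1088 0.1498] cr [0.0308 0.    ] yaw -0.1425 F [-0.4 -4.5  6. ] w 0.0129 down [ 0.005 -0.001 -1.   ]
[-1.44526446  0.29797662 -0.00323175]
```

Emit:
servo_tool(
  moves=[
    [1,0,0.003,-0.001,-0.003,0,0],
    [1,0,0.005,-0.001,-0.003,0,0],
    [1,0,0.007,-0.001,-0.003,0,0],
  ],
)

```text
t: 19.55
ee_pos: [0.5745, 0.1088, 0.147]
tcp_rot: [-1.137, 1.312, -1.314]
contact_force: [0.8, -7.4, 11.4]
width: 0.0133
```

```bash
python3 - <<'E'
from h import *
st();print(bot.sense()["torque"]);print(goal([0,0,0],CY)[1])
E
```

```text
t 19.55 pos [0.5745 0.1088 0.147 ] cr [0.031 0.   ] yaw -0.1427 F [ 0.8 -7.4 11.4] w 0.0133 down [ 0.002 -0.    -1.   ]
[-1.91658157e+00 -1.84235199e-01 -1.06146305e-03]
[-0.0012 -0.0011 -0.0001]
```

Emit:
servo_tool(
  moves=[
    [1,0.001,0.003,-0.001,-0.002,0,0],
    [1,0.001,0.005,-0.001,-0.002,0,0],
    [1,0.001,0.008,-0.001,-0.002,0,0],
  ],
)

```text
t: 19.92
ee_pos: [0.5744, 0.1084, 0.1435]
tcp_rot: [-1.138, 1.314, -1.313]
contact_force: [-1.5, -5.7, 6.2]
width: 0.013
```

```bash
python3 - <<'E'
from h import *
st();print(bot.sense()["torque"]);print(goal([0,0,0],CY)[1])
E
```

```text
t 19.93 pos [0.5744 0.1084 0.1435] cr [ 0.0309 -0.0003] yaw -0.1427 F [-1.5 -5.7  6.2] w 0.013 down [ 0.     0.001 -1.   ]
[-1.33979421  0.4369748  -0.05996925]
[ 0.     -0.0011 -0.0004]
```

Seat point is ~10.5 mm above the axis, 6 N. Close to the snap.

Emit:
servo_tool(
  moves=[
    [1,0,0.003,0,0,0,0],
    [1,0,0.006,0,0,0,0],
    [1,0,0.008,0,0,0,0],
    [1,0,0.008,0,0,0,0],
  ],
)

```text
t: 20.42
ee_pos: [0.5746, 0.1083, 0.1393]
tcp_rot: [-1.138, 1.314, -1.313]
contact_force: [2.1, -5.0, -2.1]
width: 0.0134
```

```bash
python3 - <<'E'
from h import *
st();print(bot.sense()["torque"]);print(goal([0,0,0],CY)[1])
E
```

```text
t 20.43 pos [0.5746 0.1083 0.1393] cr [ 0.0311 -0.0004] yaw -0.1428 F [ 2.1 -5.  -2.1] w 0.0134 down [ 0.     0.001 -1.   ]
[-1.31154014 -0.28391881 -0.00475005]
[-0.0001 -0.0012 -0.0004]
```

Emit:
servo_tool(
  moves=[
    [1,0,0.003,0,0,0,0],
    [1,0,0.006,0,0,0,0],
    [1,0,0.008,0,0,0,0],
    [1,0,0.009,0,0,0,0],
    [1,0,0.009,0,0,0,0],
  ],
)

```text
t: 21.05
ee_pos: [0.5744, 0.1085, 0.1346]
tcp_rot: [-1.138, 1.314, -1.313]
contact_force: [-0.8, -1.6, -1.5]
width: 0.0133
```

```bash
python3 - <<'E'
from h import *
st();print(bot.sense()["torque"])
a=bot.read_camera("scene");save(a,"s15.png",(170,240,310,380),9)
E
```

```text
t 21.05 pos [0.5744 0.1085 0.1346] cr [ 0.0309 -0.0003] yaw -0.1427 F [-0.8 -1.6 -1.5] w 0.0133 down [-0.     0.001 -1.   ]
[-0.54042917  0.23547533  0.0677498 ]
```

View pics/s15.png

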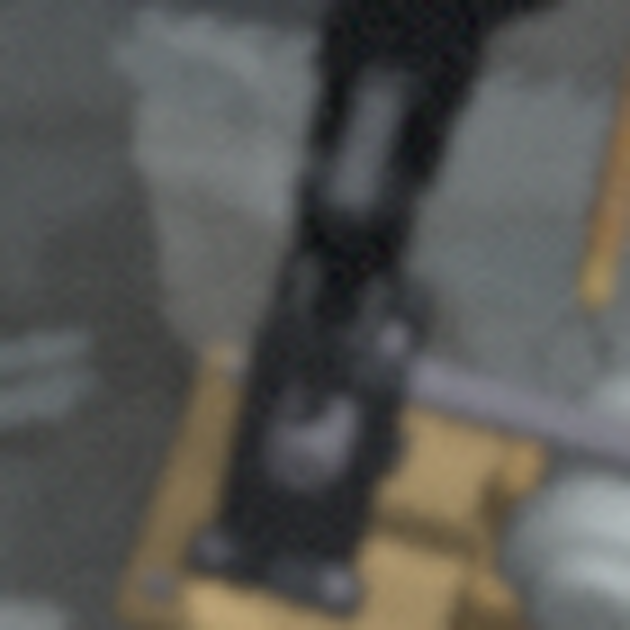

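Emit:
servo_tool(
  moves=[
    [1,0,0.001,0,0,0,0],
    [1,0,0.003,0,0,0,0],
    [1,0,0.003,0,0,0,0],
  ],
)

```text
t: 21.48
ee_pos: [0.5744, 0.1087, 0.1331]
tcp_rot: [-1.138, 1.314, -1.312]
contact_force: [-0.7, -0.5, -1.6]
width: 0.013
```

```bash
python3 - <<'E'
from h import *
st();print(bot.sense()["torque"])
E
```

```text
t 21.48 pos [0.5744 0.1087 0.1331] cr [ 0.0309 -0.0001] yaw -0.1426 F [-0.7 -0.5 -1.6] w 0.013 down [-0.     0.001 -1.   ]
[-0.11107077 -0.02739229 -0.01246978]
```

Emit:
servo_tool(
  moves=[
    [0.6,0,0,0,0,0,0],
    [0.4,0,0,0,0,0,0],
    [0.4,0,0,0,0,0,0],
    [0.4,0,0,0,0,0,0],
    [0.4,0,-0.04,0,0,0,0],
    [0.4,0,-0.1,0,0,0,0],
    [0.4,0,-0.2,0,0,0,0],
    [0.4,0,-0.26,0,0,0,0],
    [0.4,0.1,-0.26,-0.05,0,0,0],
    [0.4,0.2,-0.26,-0.1,0,0,0],
    [0.4,0.3,-0.26,-0.2,0,0,0],
    [0.4,0.4,-0.26,-0.3,0,0,0],
  ],
)

```text
t: 22.98
ee_pos: [0.4091, -0.0592, 0.2628]
tcp_rot: [-1.138, 1.314, -1.313]
contact_force: [0.8, -1.3, 0.2]
width: 0.051
```

```bash
python3 - <<'E'
from h import *
st()
a=bot.read_camera("scene");b=bot.read_camera("top")
save(a,"s16.png",(160,240,300,400),8);save(b,"t16.png",(130,230,100,230),6)
for n in("cotter_seat","cotter_grip","cotter_tip","cross_hole"):
    print(n,[(np.round(d["point"],1).tolist(),round(d["p"],2)) for d in bot.pinpoint("scene",n)[:3]])
for n,z in(("seat",.078),("grip",.148),("tip",.046)):print(n,proj(a,[*cr(.031),z]))
E
```

```text
t 22.98 pos [ 0.4091 -0.0592  0.2628] cr [-0.1091 -0.1895] yaw -0.1424 F [ 0.8 -1.3  0.2] w 0.051 down [ 0.     0.001 -1.   ]
cotter_seat [([216.4, 345.8], 0.72), ([203.8, 250.9], 0.41)]
cotter_grip [([196.8, 342.1], 0.74), ([190.7, 262.9], 0.62), ([225.9, 342.5], 0.55)]
cotter_tip [([231.3, 344.5], 0.81), ([206.1, 243.1], 0.62)]
cross_hole [([219.2, 343.2], 0.53)]
seat [217.61381728 344.15629719]
grip [198.27871151 349.02941234]
tip [225.79415899 342.09456826]
```

View pics/s16.png

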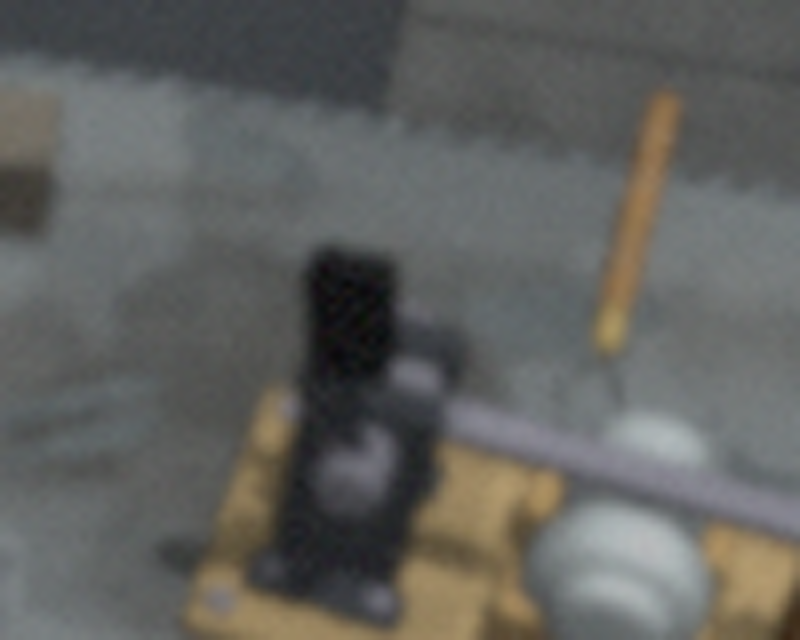

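View pics/t16.png

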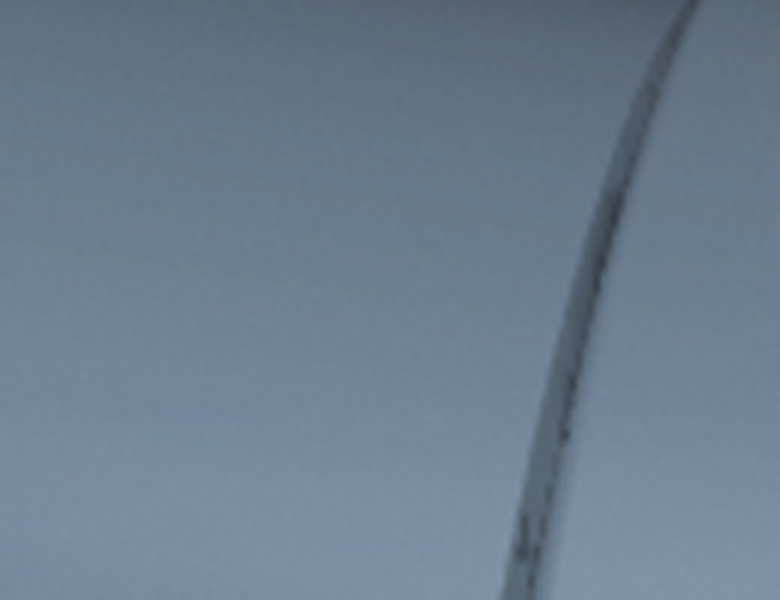

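Emit:
servo_tool(
  moves=[
    [0.4,0.1,0,0,0,0,0],
    [0.4,0.22,0,0,0,0,0],
    [0.4,0.35,0,0,0,0,0],
    [0.4,0.45,0,0,0,0,0],
    [0.4,0.5,0,0,0,0,0],
  ],
)

```text
t: 23.9
ee_pos: [0.3764, -0.3076, 0.262]
tcp_rot: [-1.137, 1.315, -1.312]
contact_force: [0.5, 0.2, 0.8]
width: 0.0511
```

```bash
python3 - <<'E'
from h import *
st()
a=bot.read_camera("scene");b=bot.read_camera("top")
np.save("a2.npy",a,allow_pickle=True);np.save("b2.npy",b,allow_pickle=True)
save(b,"t17.png",(140,210,120,200),10)
im=cv2.imread("pics/s16.png")
def box(tilt,yaw=CY,img=None,cam=a,o=None,sc=8,col=(0,255,0),z0=.078,py=0):
    # cotter frame at seat, tilt about pin axis
    for z in(.046,.090):
        P=[]
        for u,v in((.007,.013),(.007,-.013),(-.007,-.013),(-.007,.013)):
            c,s=np.cos(tilt),np.sin(tilt)
            vv=c*v-s*z; zz=s*v+c*z
            X=[*cr(.031+u,vv+py),z0+zz];q=proj(cam,X);P.append([(q[1]-o[1]+.5)*sc-.5,(q[0]-o[0]+.5)*sc-.5])
        cv2.polylines(img,[np.array(P).round().astype(int)],True,col,1)
for name,cam,o,sc in(("s16",a,(160,300),8),("t17",b,(140,120),10)):
    im=cv2.imread(f"pics/{name}.png")
    box(0,img=im,cam=cam,o=o,sc=sc,col=(0,255,0));box(.14,img=im,cam=cam,o=o,sc=sc,col=(0,0,255))
    cv2.imwrite(f"pics/{name}b.png",im)
E
```

```text
t 23.9 pos [ 0.3764 -0.3076  0.262 ] cr [-0.1066 -0.4401] yaw -0.1431 F [0.5 0.2 0.8] w 0.0511 down [-0.     0.002 -1.   ]
```

View pics/t17.png

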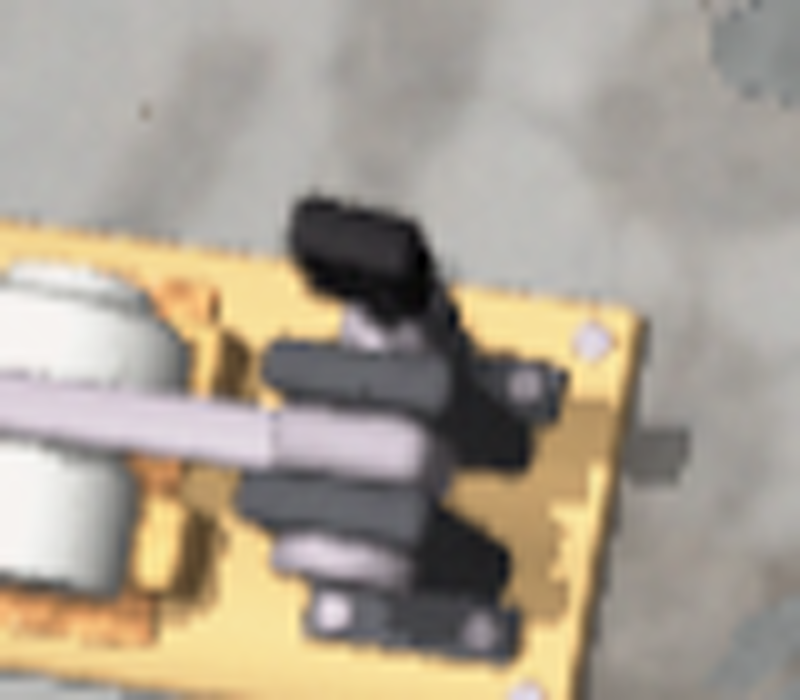

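View pics/t17b.png

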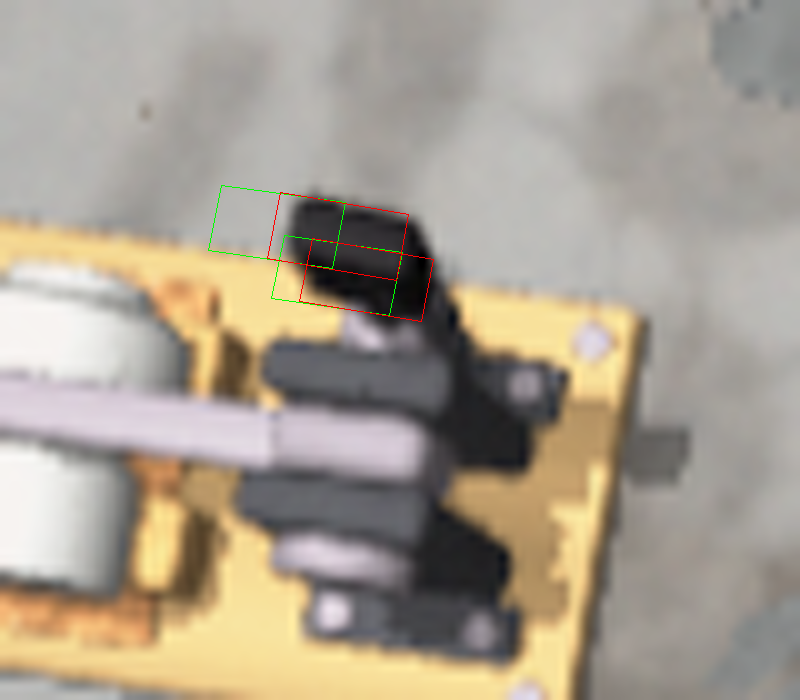

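View pics/s16b.png

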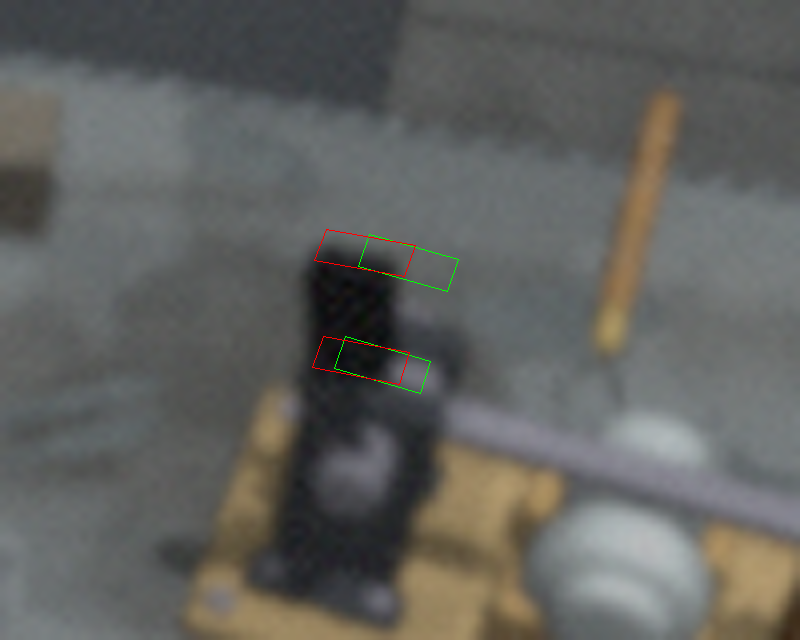

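```bash
python3 - <<'E'
from h import *
a=np.load("a2.npy",allow_pickle=True).item();b=np.load("b2.npy",allow_pickle=True).item()
ims=[a["img"].astype(float)]
for i in range(7): ims.append(bot.read_camera("scene")["img"].astype(float))
m=np.mean(ims,0);c=m[185:240,325:375,::-1]
c=255*np.clip((c-10)/140,0,1)**.6
cv2.imwrite("pics/s18.png",cv2.resize(c.astype(np.uint8),None,fx=11,fy=11,interpolation=cv2.INTER_CUBIC))
c=b["img"][155:190,140:180,::-1].astype(float);c=255*np.clip(c/230,0,1)**.5
cv2.imwrite("pics/t18.png",cv2.resize(c.astype(np.uint8),None,fx=16,fy=16,interpolation=cv2.INTER_CUBIC))
E
```

```text
(no output)
```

View pics/s18.png

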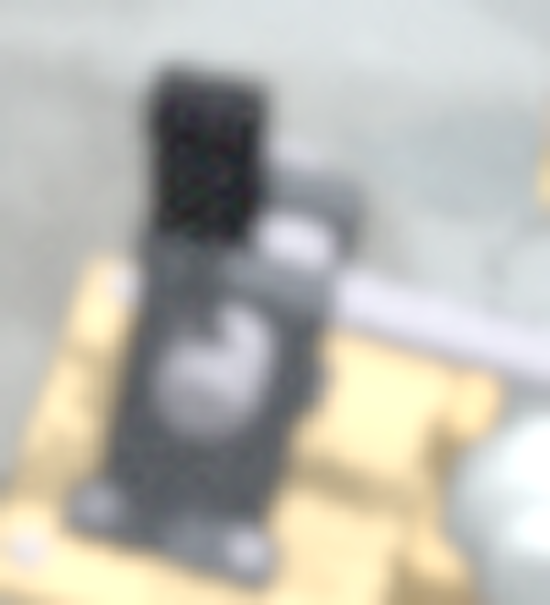

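View pics/t18.png

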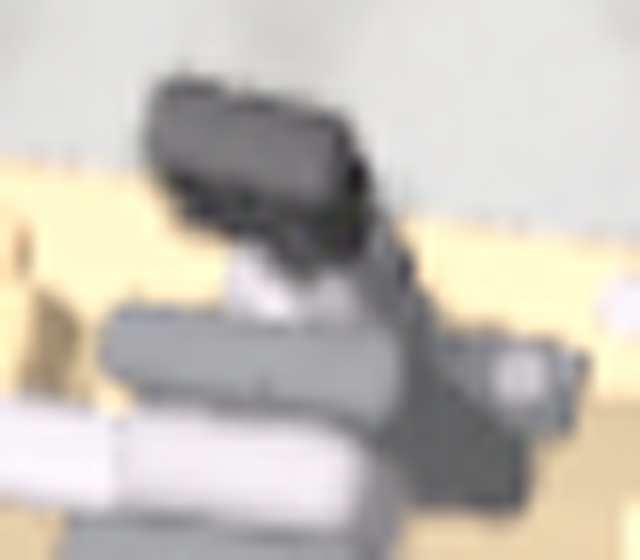

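```bash
python3 - <<'E'
from h import *
st();print(goal([*cr(.031,-.06),.2],CY));print(goal([*cr(.031,-.06),.137],CY))
E
```

```text
t 24.35 pos [ 0.3764 -0.3047  0.2629] cr [-0.107  -0.4372] yaw -0.1408 F [-0.5  0.3  0.4] w 0.0514 down [ 0.001  0.001 -1.   ]
(array([-0.7542,  0.1268,  0.2761]), array([-0.0003,  0.0001, -0.0008]))
(array([-0.754 ,  0.2528,  0.276 ]), array([-0.0003,  0.0001, -0.0008]))
```

Emit:
servo_tool(
  moves=[
    [1,-0.1,0,0.08,0,0,0],
    [1,-0.2,0,0.16,0,0,0],
    [1,-0.32,0,0.24,0,0,0],
    [1,-0.44,0,0.276,0,0,0],
    [1,-0.55,0,0.276,0,0,0],
    [1,-0.65,0,0.276,0,0,0],
    [1,-0.72,0.05,0.276,0,0,0],
    [1,-0.754,0.13,0.276,0,0,0],
    [1,-0.754,0.2,0.276,0,0,0],
    [1,-0.754,0.25,0.276,0,0,0],
    [1,-0.754,0.252,0.276,0,0,0],
    [1,-0.754,0.252,0.276,0,0,0],
  ],
  grip_force=60,
)

```text
t: 25.85
ee_pos: [0.5665, 0.0496, 0.1385]
tcp_rot: [-1.137, 1.311, -1.312]
contact_force: [-0.3, 0.2, 0.6]
width: -0.0
```

```bash
python3 - <<'E'
from h import *
st()
E
```

```text
t 25.85 pos [0.5665 0.0496 0.1385] cr [ 0.0314 -0.0597] yaw -0.1406 F [-0.3  0.2  0.6] w -0.0 down [ 0.002  0.001 -1.   ]
```

Emit:
servo_tool(
  moves=[
    [1,-0.02,0,0,0,0,0],
    [1,-0.03,0,0,0,0,0],
    [1,-0.038,0,0,0,0,0],
    [1,-0.046,0,0,0,0,0],
    [1,-0.052,0,0,0,0,0],
    [1,-0.058,0,0,0,0,0],
  ],
)

```text
t: 26.6
ee_pos: [0.5706, 0.0784, 0.1386]
tcp_rot: [-1.137, 1.311, -1.312]
contact_force: [-0.2, -0.3, -0.1]
width: -0.0001
```

```bash
python3 - <<'E'
from h import *
st()
E
```

```text
t 26.6 pos [0.5706 0.0784 0.1386] cr [ 0.0314 -0.0306] yaw -0.1407 F [-0.2 -0.3 -0.1] w -0.0001 down [ 0.002  0.001 -1.   ]
```

Emit:
servo_tool(
  moves=[
    [1,-0.006,0,0,0,0,0],
    [1,-0.012,0,0,0,0,0],
    [1,-0.017,0,0,0,0,0],
    [1,-0.021,0,0,0,0,0],
  ],
)

```text
t: 27.1
ee_pos: [0.572, 0.0889, 0.1386]
tcp_rot: [-1.137, 1.311, -1.312]
contact_force: [-0.7, -1.2, 1.1]
width: -0.0002
```

```bash
python3 - <<'E'
from h import *
st();print(bot.sense()["torque"])
a=bot.read_camera("scene");b=bot.read_camera("top")
save(a,"s19.png",(160,240,300,380),8)
E
```

```text
t 27.1 pos [0.572  0.0889 0.1386] cr [ 0.0314 -0.02  ] yaw -0.1407 F [-0.7 -1.2  1.1] w -0.0002 down [ 0.002  0.001 -1.   ]
[-0.21984922  0.01291621 -0.01996925]
```

View pics/s19.png

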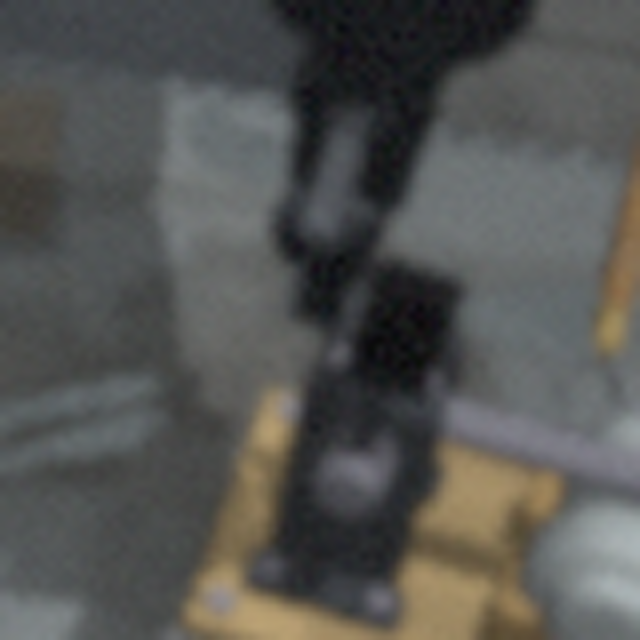

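Emit:
servo_tool(
  moves=[
    [1,0.02,0,0,0,0,0],
    [1,0.05,0,0,0,0,0],
    [1,0.08,0,0,0,0,0],
    [1,0.08,0,0,0,0,0],
  ],
)

```text
t: 27.7
ee_pos: [0.5663, 0.0479, 0.1386]
tcp_rot: [-1.136, 1.313, -1.313]
contact_force: [0.6, 0.6, -0.1]
width: 0.0001
```

```bash
python3 - <<'E'
from h import *
st()
a=bot.read_camera("scene");b=bot.read_camera("top")
save(a,"s20.png",(160,240,300,380),8)
E
```

```text
t 27.7 pos [0.5663 0.0479 0.1386] cr [ 0.0314 -0.0614] yaw -0.1424 F [ 0.6  0.6 -0.1] w 0.0001 down [ 0.002  0.001 -1.   ]
```

View pics/s20.png

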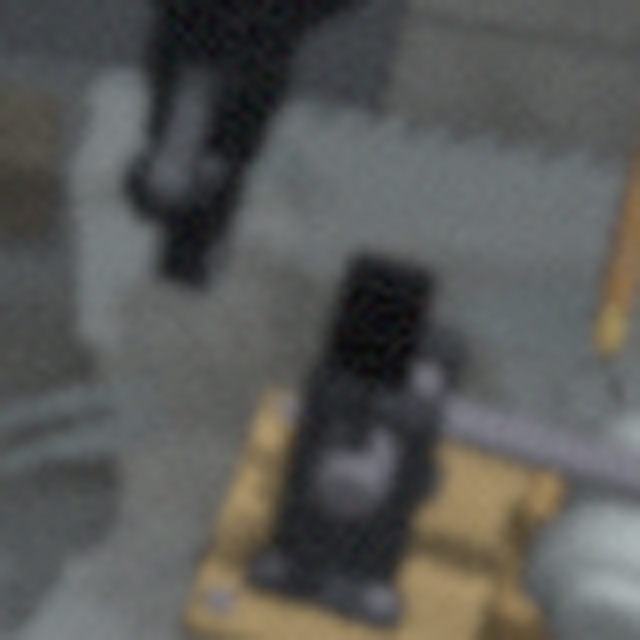

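Emit:
servo_tool(
  moves=[
    [1,0.06,-0.1,0,0,0,0],
    [1,0.12,-0.2,-0.05,0,0,0],
    [1,0.22,-0.25,-0.12,0,0,0],
    [1,0.34,-0.25,-0.2,0,0,0],
    [1,0.46,-0.25,-0.28,0,0,0],
    [1,0.58,-0.25,-0.3,0,0,0],
    [1,0.66,-0.25,-0.3,0,0,0],
    [1,0.66,-0.25,-0.3,0,0,0],
  ],
)

```text
t: 28.8
ee_pos: [0.3702, -0.2596, 0.2627]
tcp_rot: [-1.134, 1.315, -1.316]
contact_force: [0.3, 1.2, 0.2]
width: -0.0
```

```bash
python3 - <<'E'
from h import *
st()
a=bot.read_camera("scene");b=bot.read_camera("top")
save(b,"t21.png",(150,190,130,180),14);save(b,"t21f.png",s=1.5)
E
```

```text
t 28.8 pos [ 0.3702 -0.2596  0.2627] cr [-0.1195 -0.3934] yaw -0.1461 F [0.3 1.2 0.2] w -0.0 down [ 0.002  0.001 -1.   ]
```

View pics/t21.png

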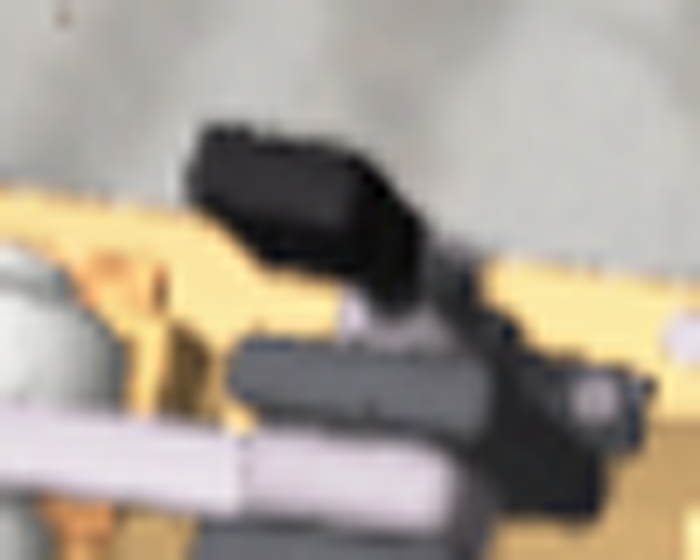

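View pics/t21f.png

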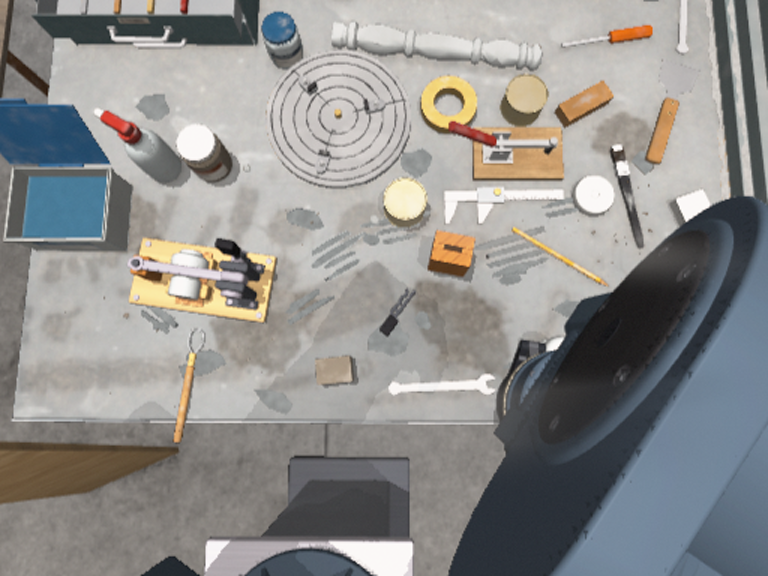

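```bash
python3 - <<'E'
from h import *
print(bot.sign_off()); st()
E
```

```text
the job is handed in; nothing more can be done
None
the job is handed in; nothing more can be done
```

The clevis pin is home and the spring cotter is seated through its cross hole and let go. The job was handed in at about 29 s of the 72 s.

- **Pin:** I pushed it in with about 6 N and met the stop at about 23 N total. The top picture then showed the head against the bracket and the hole out on the far side, with its mouth about 5 mm towards −y.
- **Cotter:** I took the larger one from the wooden block, put its leg into the mouth and drew the pin towards upright with about 5.5 N.
- **Seating:** I pressed the bow over the pin. One step read 21.5 N vertical, above the stated 5–15 N, because the leg was binding along x. I moved it back about 1.4 mm, and later readings were 6–12 N.
- **Snap:** The vertical force turned slightly negative about 6 mm above the seat. At my reckoned seat depth it read −1.6 N, about the cotter's own weight.
- **Lean after release:** The cotter tipped about 0.17 rad towards −y. I nudged its grip back with about 1 N, which left about 0.05 rad by eye.

In the last top picture the grip stands close to upright with the bow beside the pin on the −y side. The tin and the brown block look unmoved. The arm hides most of the white turned part there; I kept well above it, but I did not see all of it at the end. I also could not see the hollow clearly around the pin, so the seating depth rests on the force and position readings.

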